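Reset the tripped breaker under a clip-on cover

ROBOT

A 6-joint arm with a two-finger parallel gripper is mounted at the origin on a cart in front of the work surface, level with it; the furniture and walls round the work are solid. World frame = base frame: x ahead of the robot, y to its left, z up, the work surface at z = 0. Lengths are in m, angles in rad, forces in N, time in s.
With the tool pointing down it reaches from about 0.3 to 1 m from the base axis. Payload 5.1 kg.
Tool frame: the origin (TCP) lies at the very end of the fingers, on their centre line; the grasp point (between the pads) lies 19 mm behind it (r.grip_depth is the distance from the TCP to the grasp point, in m); z points along the fingers, y is the line along which they close (so a half turn about z gives the same grasp; the last joint's range is limited). The gripper opens to 95 mm and grips with 3 to 60 N. Pads are 20 mm wide; open, the fingers measure 119 mm over their backs; the gripper's body (75 mm by 180 mm) begins 59 mm behind the grasp point.
Start: joints at [1.085, 0.124, 1.65, -0, 1.367, -0.083], TCP at [0.255, 0.598, 0.215] pointing down, gripper open.
Joint ranges: [-2.61, 2.61], [-1.02, 2.33], [0.03, 2.71], [-1.35, 4.49], [0.32, 2.68], [-2.91, 2.91]. Speed limits (rad/s): [2.57, 2.57, 3.14, 3.14, 3.14, 3.14].

INTERFACE

Orientations are given as a 3x3 rotation matrix whose columns are the frame's x, y, z axes.
In Python, from workcell import readout, optics, r gives the robot as it stands.
- The arm moves only by the shell command python3 -m crank 'ROWS' [FORCE]. ROWS is JSON, a list of rows, each an object of numbers: "wx", "wy", "wz": the turn, a rotation vector about the tool's x, y, z in rad; "dx", "dy", "dz": the shift along the tool's x, y, z in cm; "hand": the closure, from -1 (fully open) to 1 (shut). In form: [{"wx": .., "wy": .., "wz": .., "dx": .., "dy": .., "dz": .., "hand": ..}, ...]. A call has 1 to 20 rows; each row is the pose to reach, as a shift and turn from the pose commanded when the call began, along the tool's axes at that moment; what a row does not reach only later rows make up. A row lasts 1/10 s, in which the tool goes at most 50 mm and 8.59 degrees, less where a joint would pass 70% of its speed; a pose out of reach is approached as far as the arm can. A call with a gripper value outside its range is refused whole. The fingers move at their own pace and stop on an object; FORCE is the grip in N (left out, the last holds). Time passes only in rows, so rows that repeat a pose let the fingers close. It gives the time, the measured TCP pose, the force, the opening and the grip force at its end, in the units of the state.
- readout.get_state(): the state, without advancing time (a new reading comes with each control period).
- optics.snapshot(name): name is "side" or "top"; returns (picture, depth): 480x640x3 uint8, red, green, blue; 480x640 float32, m along the optical axis (not along the pixel's ray), 0 where there is no reading.
- optics.calibration(name): a dict with "fx", "fy", "cx", "cy" (pixels), "xyz" and "rotation" of the camera in the world. Camera axes: x right, y up, looking along -z (the intrinsics and any distortion apply to the point x, -y, -z); pixel columns grow to the right and rows downward; lengths in m; the calibration is good to about 2 mm. A picture is of the moment at which its call begins. calibration takes no time and is no camera call.
- r.job_done(): hands the job in; it is judged then, once.
The state is a dict: "t": time; "qpos": joint angles; "qd": joint speeds; "tau": joint torques, N m; "position": TCP position; "tcp_rot": TCP orientation; "contact_force": force on the tool from outside, world axes, zero at the start; "torque": the same for the moment, N m; "opening": opening from 0.0 (shut) to 1.0 (fully open); "finger_force": force on a finger pad.
Only numpy, scipy, OpenCV 4.12 (cv2) and the standard library are available. Lean on these libraries where they do the work, as an engineer would, in place of code of your own. Each camera call takes 0.05 s, during which the arm holds its last target. There are 200 camera calls.

TASK

A breaker in the desk-shaped control box has tripped (its lever stands half-way). Pinch the cover's spring tab in to unhook it, swing the cover off and lay it flat, right way up, on a clear patch of bench; push the tripped breaker's lever fully down and then fully up, leaving the other breaker on. Then put the cover back, lugs first and tab pinched, seated flat all round with its tab sprung out and caught, and keep the things standing about in their places.

Things in the scene. Friction and masses are not known exactly. Their poses are not given: they have to be found in the camera images.
- ctrl_box: Control box, fixed (sizes all in mm, bench places in m): grey steel desk console, 170 deep (x), 160 wide (y), 50 high at the front (-x, towards the robot), 140 at the back; its upper face rises to the back at 30 degrees. Origin: centre of its underside. A bench vice (195 high, x 0.22 to 0.47, y above -0.04) and shear (373 high, x 0.45 to 0.61, y above -0.13) stand left of it, a grinder right of y -0.47.
- seat (a point): The cover's place: centre of the rectangular opening in the box's sloping face, level with its outside. x points DOWN the slope (to the box's front), z square out of the face, y along the box. The opening is 108 (x) by 112 (y), the skin round it 4 thick. The face reaches x -86 to +94, y +-80; two push buttons and a lamp, 11 high, stand in a row at x -74.
- cover_mid (a point): Clip-on cover, dark sheet metal, 0.15 kg, loose. Point: centre in the underside of its plate (118 by 124, 3 thick, x -58 to +60), z out through the top. When fitted, this frame coincides with seat (1.5 of play). Two side skirts (y +-52, x +-46) reach 30 below it: on the bench it stands level on them, the point 30 up. Tab and thumb rest stand 32 above it.
- cover_lugs (a point): Middle of the cover's upper (-x) edge line, 54 from cover_mid, at the plate's underside. Here two lugs (y +-35, 14 wide, 10 deep, reaching to x -59) hook 5 under the skin, with 3 of play. To free them the +x end swings up about 20 degrees on the plate's -x edge, then the cover is drawn over 8 mm toward its +x. It goes back by the same path reversed.
- cover_pinch (a point): Where to pinch the cover: x +27, 20 above cover_mid; axes as cover_mid. Fixed thumb rest (26 wide, outer face at x +12) on one side, spring tab on the other. Squeeze along x, from 47 outside at rest to 30, the fingers centred here (so opened 70 or more) and their tips clear of the plate, whose top is 17 below; the tab then stands upright, outer face at x +42.
- tab_top (a point): Top of the spring tab: a leg 22 wide, 4 thick, hinged 26 below the plate at x +40, standing up through a notch in the plate's +x edge, at rest leaning outward 17 degrees. Its barb catches 3 under the skin at the opening's lower edge. Full press takes about 5 N at the top. The barb does not ride past the skin by itself: keep the tab pinched until the cover is down flat.
- tab (a joint): Spring tab of the cover: 0 = sprung out (rest), 0.3 rad = pinched fully in (stop); the barb is clear of the skin from about 0.25.
- breaker_a_tip (a point): Tip of the TRIPPED breaker's black lever, 27 wide, 7 thick. Two breakers lie side by side in the opening, levers 24 left and right of its middle; which is which varies. The lever pivots 28 below the face, tip 25 from the pivot, so the tip swings +-14 along the slope, 3 to 7 below the face; the breaker's nose lies 21 below the face.
- breaker_b_tip (a point): Tip of the other breaker's lever, alike, which is on (up) and stays so.
- breaker_a_lever (a joint): Lever of the tripped breaker: 0 = fully down (0.6 rad down-slope of the face's normal), 1.2 rad = fully up, on (0.6 rad up-slope). Starts about half-way. Stays where it is left; takes about 2 to 3 N.
- breaker_b_lever (a joint): Lever of the other breaker, same values; starts on.
- oil_can: Copper-brown oil can, 74x116 on the bench (round body centred 11 to -y of its origin), 173 high with its spout; loose, origin at the centre of its underside, as for the next two.
- bush_steel: Small flanged steel bush, 38 across, 34 high, loose.
- screwdriver: Screwdriver, 30x254x33, long axis y, loose.

How it is judged:
By the outcome, as a careful person would: the job done as asked, in the order asked, and still so for the second after the job is handed in, with the robot touching nothing.
It also fails if it takes over 70 s, if anything falls off the work surface, if the arm or the gripper's body presses on something with over 40 N, if the wrist force passes 120 N, or if a joint passes its speed limit or range.

## Working session

There is one attempt and no reset: what is moved stays moved. The work goes in short steps, Python scripts to look and compute and a shell command to move; the robot and the scene stay as the last step left them, time stands still between calls to the robot, and variables do not carry over. Pictures are saved under pics/ and viewed, at most 10 in all, crops included, and the job is handed in when it is done.

```bash
ls; mkdir -p pics
python3 - <<'E'
from workcell import readout, optics, r
import cv2, numpy as np
for n in ("side","top"):
    p,d=optics.snapshot(n); np.savez(f"{n}0.npz",p=p,d=d)
    cv2.imwrite(f"pics/{n}0.png",p[:,:,::-1]); c=optics.calibration(n); print(n,c)
s=readout.get_state(); print(s)
E
```

```text
pics
side {'fx': 578.4848795165772, 'fy': 578.4848795165772, 'cx': 314.53512492661696, 'cy': 250.99577315710607, 'xyz': array([0.50941432, 0.37427045, 0.65172059]), 'rotation': array([[-0.99874892, -0.02363819,  0.04406617],
       [ 0.04923523, -0.61895549,  0.78388136],
       [ 0.00874546,  0.78507027,  0.61934496]])}
top {'fx': 472.12644304569403, 'fy': 472.12644304569403, 'cx': 322.3440842648318, 'cy': 236.17120653147444, 'xyz': array([ 0.37279213, -0.30181847,  0.95754208]), 'rotation': array([[ 0.01320957,  0.99317823, -0.11585554],
       [-0.99989797,  0.01249036, -0.00693168],
       [-0.00543732,  0.11593528,  0.99324189]])}
{'t': 0.1, 'qpos': array([ 1.08542692e+00,  1.24458330e-01,  1.65156695e+00, -1.18490115e-05,
        1.36750959e+00, -8.25764358e-02]), 'qd': array([-1.21356712e-03, -1.68049930e-03, -3.10182604e-03,  7.90287077e-05,
       -1.29571353e-03, -7.42521023e-04]), 'tau': array([ 1.17514435e-03, -4.18877757e+01, -3.61097503e+01,  7.77345314e-02,
        4.61417274e-02, -7.88102989e-05]), 'position': array([0.25452829, 0.59744174, 0.2134806 ]), 'tcp_rot': array([[-9.19970645e-01,  3.91986237e-01, -8.95846766e-04],
       [ 3.91987233e-01,  9.19969043e-01, -1.72330832e-03],
       [ 1.48638147e-04, -1.93655356e-03, -9.99998114e-01]]), 'contact_force': array([-0.78906049, -0.0684322 ,  0.27478204]), 'torque': array([-0.01467481,  0.03353492,  0.00640422]), 'finger_force': 0.0, 'opening': 1.0044235573086624}
```

View pics/side0.png

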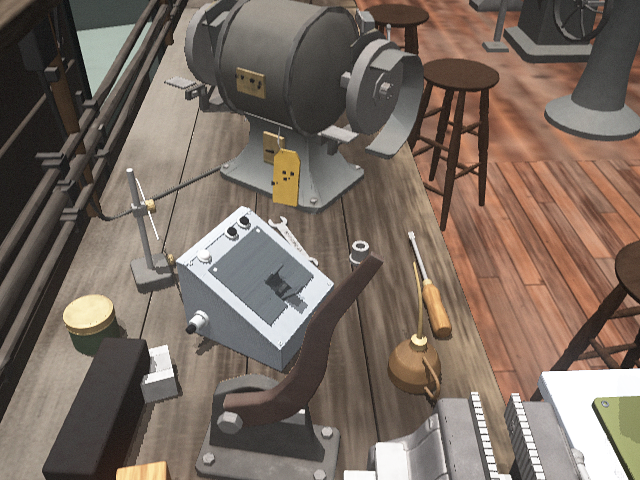

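View pics/top0.png

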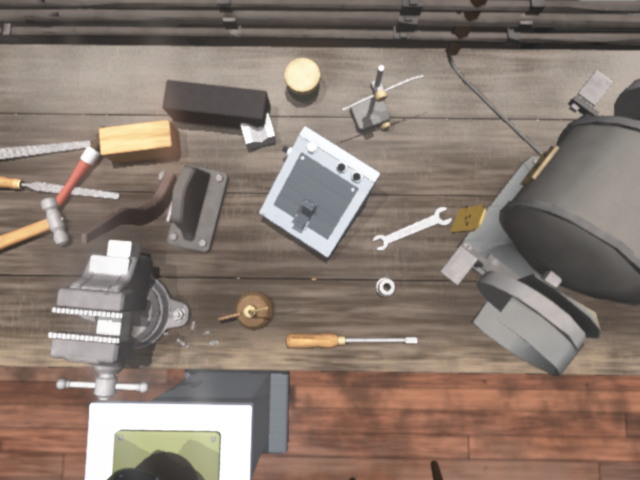

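The top view shows the box centred near (318,192), turned so that its front faces lower-left. The tab and thumb rest are at about (303,213). The bush is at (386,287), the oil can at (253,310) and the screwdriver at (350,341). In the side view the cover is the dark plate around (262,275).

```bash
cat > h.py <<'E'
import numpy as np, cv2
from workcell import readout, optics, r
def rays(n,uv):
    c=optics.calibration(n); uv=np.asarray(uv,float).reshape(-1,2)
    d=np.c_[(uv[:,0]-c['cx'])/c['fx'],-(uv[:,1]-c['cy'])/c['fy'],-np.ones(len(uv))]@c['rotation'].T
    return c['xyz'],d
def cloud(n,d):
    v,u=np.mgrid[0:480,0:640]; o,q=rays(n,np.c_[u.ravel(),v.ravel()])
    return (o+q*d.reshape(-1,1)).reshape(480,640,3)
def onplane(n,uv,p0,nrm):
    o,q=rays(n,uv); return o+q*(((p0-o)@nrm)/(q@nrm))[:,None]
def proj(n,P):
    c=optics.calibration(n); q=(np.atleast_2d(P)-c['xyz'])@c['rotation']
    return np.c_[c['cx']+c['fx']*q[:,0]/-q[:,2], c['cy']-c['fy']*q[:,1]/-q[:,2]]
E
python3 - <<'E'
from h import *
nn={}
for n in ("top","side"):
    f=np.load(n+"0.npz"); p,d=f['p'],f['d']; W=cloud(n,d)
    x,y,z=W[...,0],W[...,1],W[...,2]
    reg=(d>0)&(x>.4)&(x<.7)&(y>-.45)&(y<-.17)&(z>.045)&(z<.15)
    # slope candidates: start from nominal normal
    c,s=np.cos(np.radians(-30)),np.sin(np.radians(-30))
    nrm=np.array([-.5*c,-.5*s,.866]); P=W[reg]; h=P@nrm
    hist,e=np.histogram(h,200); off=e[hist.argmax()]
    for tol in (.012,.006,.004,.003):
        m=abs(P@nrm-off)<tol; Q=P[m]; q0=Q.mean(0)
        nrm=np.linalg.svd(Q-q0,full_matrices=False)[2][2]; nrm*=np.sign(nrm[2]); off=q0@nrm
    print(n,"nrm",nrm,"tilt",np.degrees(np.arccos(nrm[2])),"yaw",np.degrees(np.arctan2(-nrm[1],-nrm[0])),"off",off,m.sum(),(Q@nrm-off).std())
    g=p.mean(2)
    on=reg&(abs(W@nrm-off)<.008)
    print(np.percentile(g[on],[5,25,40,50,60,75,95]))
    for lab,mask in(("dark",on&(g<130)),("all",on)):
        mask=cv2.morphologyEx(mask.astype(np.uint8),cv2.MORPH_CLOSE,np.ones((9,9)))
        mask=cv2.morphologyEx(mask,cv2.MORPH_OPEN,np.ones((5,5)))
        cs=max(cv2.findContours(mask,cv2.RETR_EXTERNAL,cv2.CHAIN_APPROX_NONE)[0],key=cv2.contourArea)
        A=onplane(n,cs.reshape(-1,2),nrm*off,nrm)
        ex=np.array([-nrm[0],-nrm[1],0]);ex/=np.linalg.norm(ex)
        ey=np.cross([0,0,1],ex); ed=np.cross(ey,nrm)
        uv=np.c_[A@ed,A@ey]; R=cv2.minAreaRect((uv*1000).astype(np.float32)); 
        C=R[0][0]/1000*ed+R[0][1]/1000*ey+off*nrm
        print(lab,R,"centre",C)
E
```

```text
top nrm [-0.4237285   0.2678712   0.86527405] tilt 30.085986924919194 yaw -32.30011217833511 off -0.2234375749168462 6325 0.0015995240096608125
[127.         130.66666667 133.66666667 182.33333333 223.66666667
 229.33333333 252.        ]
dark ((559.94921875, 55.72054672241211), (101.15907287597656, 117.49810791015625), 1.2701916694641113) centre [ 0.53398827 -0.2716537   0.08736732]
all ((583.5745849609375, 55.24506759643555), (159.8689727783203, 193.17596435546875), 89.93582153320312) centre [ 0.55101337 -0.2829791   0.0992107 ]
side nrm [-0.42538476  0.27330789  0.86275756] tilt 30.37237406715118 yaw -32.72057163454921 off -0.22654800155194654 9068 0.001593427893799116
[ 98.26666667 125.         128.         133.33333333 226.66666667
 232.         246.33333333]
dark ((573.4049072265625, 59.93169021606445), (177.3336181640625, 133.77899169921875), 0.6013710498809814) centre [ 0.54497301 -0.27890725  0.09446775]
all ((580.079833984375, 64.4075927734375), (191.54832458496094, 164.8887481689453), 0.18975616991519928) centre [ 0.55223744 -0.2782545   0.09784271]
```

```bash
python3 - <<'E'
from h import *
for n in ("top","side"):
    f=np.load(n+"0.npz"); p,d=f['p'],f['d']; W=cloud(n,d); g=p.mean(2)
    yaw=np.radians(-32.5); t=np.radians(30)
    ex=np.array([np.cos(yaw),np.sin(yaw),0]); ey=np.array([-ex[1],ex[0],0])
    nrm=-np.sin(t)*ex+np.cos(t)*np.array([0,0,1]); ed=np.cross(ey,nrm)
    h=W@nrm; lo=-.224
    a,b,hh=W@ed-.575,W@ey-.057,h
    reg=(d>0)&(abs(a)<.1)&(abs(b)<.085)
    print(n,"skin h",np.median(hh[reg&(g>200)&(abs(h-lo)<.008)]),"cover h",np.median(hh[reg&(g<170)&(abs(h-lo)<.008)]))
    off=np.median(hh[reg&(g<170)&(abs(h-lo)<.008)])
    for lab,mask in(("dark",reg&(g<175)&(abs(h-off)<.007)),("skin",reg&(abs(h-off)<.007))):
        mask=cv2.morphologyEx(mask.astype(np.uint8),cv2.MORPH_OPEN,np.ones((3,3)))
        mask=cv2.morphologyEx(mask,cv2.MORPH_CLOSE,np.ones((9,9)))
        mask=cv2.morphologyEx(mask,cv2.MORPH_OPEN,np.ones((9,9)))
        cs=max(cv2.findContours(mask,cv2.RETR_EXTERNAL,cv2.CHAIN_APPROX_NONE)[0],key=cv2.contourArea)
        A=onplane(n,cs.reshape(-1,2),nrm*off,nrm)
        R=cv2.minAreaRect((np.c_[A@ed,A@ey]*1000).astype(np.float32))
        print(lab,R,"centre",R[0][0]/1000*ed+R[0][1]/1000*ey+off*nrm)
    # protrusions: tab & rest above plate
    m=reg&(h>off+.022)&(h<off+.04)&(abs(b)<.03)
    c=W[m]; print("prot",m.sum(),"a",np.percentile(c@ed*1000,[2,50,98]),"b",np.percentile(c@ey*1000,[2,50,98]),"h",np.percentile(c@nrm-off,[5,50,95]))
    big=cv2.resize(p[130:270,240:400] if n=="top" else p[195:375,170:345],None,fx=3.2,fy=3.2,interpolation=cv2.INTER_CUBIC)
    cv2.imwrite(f"pics/{n}c.png",big[:,:,::-1])
E
python3 -c "
import cv2,numpy as np
a=cv2.imread('pics/topc.png');b=cv2.imread('pics/sidec.png')
h=max(a.shape[0],b.shape[0]);o=np.zeros((h,a.shape[1]+b.shape[1],3),np.uint8);o[:a.shape[0],:a.shape[1]]=a;o[:b.shape[0],a.shape[1]:]=b
o=cv2.resize(o,None,fx=790/o.shape[1],fy=790/o.shape[1]);print(o.shape);cv2.imwrite('pics/both.png',o)"
```

```text
top skin h -0.22404281205093027 cover h -0.22106005300988668
dark ((574.3518676757812, 57.69098663330078), (147.72792053222656, 123.6545181274414), 0.14556479454040527) centre [ 0.54372312 -0.27798626  0.09573231]
skin ((581.5214233398438, 57.21770477294922), (187.13885498046875, 159.6363067626953), 0.12028275430202484) centre [ 0.54870546 -0.28172152  0.09931709]
prot 93 a [520.95727707 564.08539436 568.33471108] b [45.9549885  56.98556799 69.4175118 ] h [0.02251222 0.02622319 0.03025459]
side skin h -0.22444630086888517 cover h -0.2217008434756223
dark ((575.4840087890625, 60.25544738769531), (148.0855255126953, 125.33487701416016), 0.24307717382907867) centre [ 0.54619814 -0.27652236  0.09574344]
skin ((580.059326171875, 61.920440673828125), (187.34190368652344, 161.81463623046875), 0.23975946009159088) centre [ 0.55043454 -0.27724709  0.0980311 ]
prot 118 a [522.49780934 564.87870044 569.96605275] b [47.54628763 61.09237239 72.19130227] h [0.02272147 0.02679315 0.03019998]
(424, 790, 3)
```

View pics/both.png

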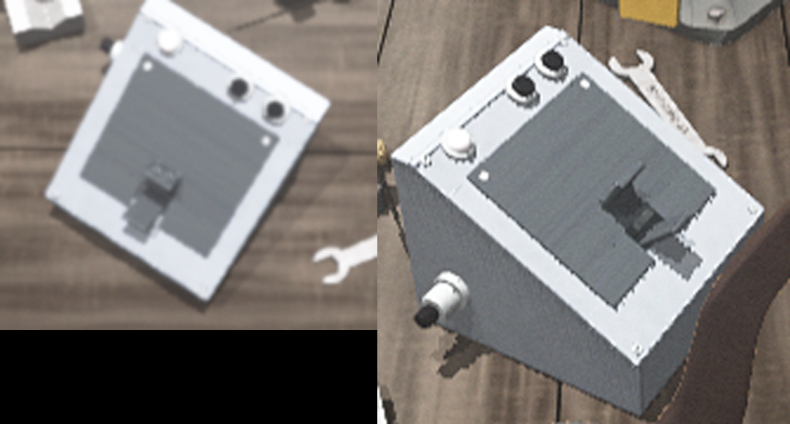

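Both crops show the cover fitted and the tab at its lower-front edge, which is lower left in the top view. The mask included tab shadow and clipped the skin, so I'll measure the plate edges on strips away from the tab.

Run:
```python
from h import *
yaw=np.radians(-32.5); t=np.radians(30)
ex=np.array([np.cos(yaw),np.sin(yaw),0]); ey=np.array([-ex[1],ex[0],0])
nrm=-np.sin(t)*ex+np.cos(t)*np.array([0,0,1]); ed=np.cross(ey,nrm)
v,u=np.mgrid[0:480,0:640]
for n,off in (("top",-.2211+.0003),("side",-.2217+.0003)):
    f=np.load(n+"0.npz"); p=f['p']; g=p.mean(2).astype(np.float32)
    P=[]
    def prof(fn,ts):
        X=np.array([fn(t) for t in ts]); q=proj(n,X).astype(np.float32)
        return cv2.remap(g,q[:,0].reshape(-1,1),q[:,1].reshape(-1,1),cv2.INTER_LINEAR).ravel()
    for b in (-.05,-.04,-.03,.03,.04,.05):
        ts=np.arange(.48,.68,.0005); k=prof(lambda a:a*ed+(.058+b)*ey+off*nrm,ts)<178
        i=np.searchsorted(ts,.585); lo=i
        while k[lo]:lo-=1
        hi=i
        while k[hi]:hi+=1
        print(n,"b",b,"a",ts[lo],ts[hi],"len",ts[hi]-ts[lo])
    for a in (.54,.58,.6,.62,.63):
        ts=np.arange(-.03,.15,.0005); k=prof(lambda b:a*ed+b*ey+off*nrm,ts)<178
        i=np.searchsorted(ts,.085 ); lo=hi=i
        while k[lo]or k[lo-3]:lo-=1
        while k[hi]:hi+=1
        print(n,"a",a,"b",ts[lo],ts[hi],"len",ts[hi]-ts[lo])
```

```text
top b -0.05 a 0.52 0.6380000000000001 len 0.1180000000000001
top b -0.04 a 0.519 0.6385000000000001 len 0.11950000000000005
top b -0.03 a 0.5195000000000001 0.6380000000000001 len 0.11850000000000005
top b 0.03 a 0.52 0.6380000000000001 len 0.1180000000000001
top b 0.04 a 0.5195000000000001 0.6375000000000002 len 0.1180000000000001
top b 0.05 a 0.5195000000000001 0.6380000000000001 len 0.11850000000000005
top a 0.54 b -0.004499999999999976 0.12000000000000013 len 0.12450000000000011
top a 0.58 b -0.003999999999999976 0.12000000000000013 len 0.12400000000000011
top a 0.6 b -0.003999999999999976 0.11950000000000013 len 0.12350000000000011
top a 0.62 b -0.003999999999999976 0.12000000000000013 len 0.12400000000000011
top a 0.63 b 0.007000000000000034 0.10950000000000013 len 0.10250000000000009
side b -0.05 a 0.518 0.6305000000000001 len 0.11250000000000004
side b -0.04 a 0.519 0.6385000000000001 len 0.11950000000000005
side b -0.03 a 0.5195000000000001 0.6385000000000001 len 0.119
side b 0.03 a 0.5195000000000001 0.6385000000000001 len 0.119
side b 0.04 a 0.519 0.6380000000000001 len 0.1190000000000001
side b 0.05 a 0.519 0.6390000000000001 len 0.1200000000000001
side a 0.54 b -0.002999999999999975 0.12300000000000014 len 0.1260000000000001
side a 0.58 b -0.0024999999999999745 0.12300000000000014 len 0.1255000000000001
side a 0.6 b -0.0014999999999999736 0.12300000000000014 len 0.12450000000000011
side a 0.62 b -0.001999999999999974 0.12400000000000014 len 0.1260000000000001
side a 0.63 b 0.007500000000000034 0.11000000000000013 len 0.10250000000000009
```

```bash
cat >> h.py <<'E'
from scipy.spatial.transform import Rotation as Ro
yaw=np.radians(-32.5); t=np.radians(30)
ex=np.array([np.cos(yaw),np.sin(yaw),0]); ey=np.array([-ex[1],ex[0],0])
nrm=-np.sin(t)*ex+np.cos(t)*np.array([0,0,1]); ed=np.cross(ey,nrm)
S=np.c_[-ed,-ey,nrm]                      # seat axes
mid=.5798*ed+.059*ey-.2242*nrm            # seat / cover_mid
def seat(x,y,z): return mid+S@np.array([x,y,z])/1000
T0=np.c_[ey,ed,-nrm]                      # tool orientation square to face
def row(p,R,s=None):
    """shift (cm) and turn (rad) from the present pose to p,R in present tool axes"""
    s=s or readout.get_state(); R0=s['tcp_rot']
    w=Ro.from_matrix(R0.T@R).as_rotvec(); d=R0.T@(p-s['position'])*100
    print("row w",w.round(3),"d",d.round(2)," | now",s['position'].round(4),"F",s['contact_force'].round(1),"t",round(s['t'],2),"open",round(s['opening'],3))
E
python3 - <<'E'
from h import *
print("mid",mid,"origin-ish box corners (front low)",[seat(94,y,0).round(3) for y in (-80,80)],[seat(-86,y,0).round(3) for y in (-80,80)])
f=np.load("top0.npz");p,d=f['p'],f['d'];W=cloud("top",d)
for nm,(u,v,r0) in dict(bush=(386,287,14),oil=(253,310,45),driver=(350,341,75)).items():
    q=W[max(0,v-r0):v+r0 if nm!="driver" else 365,u-r0:u+r0].reshape(-1,3); 
    if nm=="driver": q=W[328:352,u-r0:u+r0].reshape(-1,3)
    q=q[(q[:,2]>.008)]; print(nm,len(q),q.min(0).round(3),q.max(0).round(3))
row(np.array([.36,.2,.47]),readout.get_state()['tcp_rot'])
row(seat(27,0,90),T0)
E
```

```text
mid [ 0.54972986 -0.28026089  0.0957371 ] origin-ish box corners (front low) [array([ 0.524, -0.169,  0.049]), array([ 0.438, -0.304,  0.049])] [array([ 0.656, -0.253,  0.139]), array([ 0.57 , -0.388,  0.139])]
bush 205 [ 0.365 -0.436  0.008] [ 0.401 -0.302  0.958]
oil 1386 [ 0.262 -0.302  0.008] [ 0.373 -0.082  0.958]
driver 1063 [ 0.262 -0.481  0.012] [ 0.373 -0.229  0.958]
row w [0. 0. 0.] d [-25.28 -32.48 -25.59]  | now [0.2545 0.5974 0.2135] F [-0.8 -0.1  0.3] t 0.1 open 1.004
row w [-0.386 -0.452  1.692] d [-54.82 -68.04   5.45]  | now [0.2545 0.5974 0.2135] F [-0.8 -0.1  0.3] t 0.1 open 1.004
```

```bash
R='{"dz":-26,"hand":-1}'; python3 -m crank '[{"dz":-26,"hand":-1},{"dz":-26,"hand":-1},{"dz":-26,"hand":-1},{"dz":-26,"hand":-1},{"dx":-25,"dy":-32,"dz":-26,"wz":0.8},{"dx":-25,"dy":-32,"dz":-26,"wz":0.8},{"dx":-25,"dy":-32,"dz":-26,"wz":0.8},{"dx":-25,"dy":-32,"dz":-26,"wz":0.8},{"dx":-25,"dy":-32,"dz":-26,"wz":0.8},{"dx":-25,"dy":-32,"dz":-26,"wz":0.8},{"dx":-25,"dy":-32,"dz":-26,"wz":0.8},{"dx":-25,"dy":-32,"dz":-26,"wz":0.8},{"dx":-25,"dy":-32,"dz":-26,"wz":0.8},{"dx":-25,"dy":-32,"dz":-26,"wz":0.8},{"dx":-25,"dy":-32,"dz":-26,"wz":0.8}]'
python3 - <<'E'
from h import *
row(np.array([.40,-.28,.40]),T0)
row(seat(27,0,90),T0)
E
```

```text
row w [-0.386 -0.452  1.692] d [-47.77 -75.06 -18.51]  | now [0.2545 0.5974 0.2135] F [-0.8 -0.1  0.3] t 0.1 open 1.004
row w [-0.386 -0.452  1.692] d [-54.82 -68.04   5.45]  | now [0.2545 0.5974 0.2135] F [-0.8 -0.1  0.3] t 0.1 open 1.004invalid input at $[0]: expected keys wx, wy, wz, dx, dy, dz, hand
```

```bash
python3 -m crank '[{"wx":0,"wy":0,"wz":0,"dx":0,"dy":0,"dz":-26,"hand":-1},{"wx":0,"wy":0,"wz":0,"dx":0,"dy":0,"dz":-26,"hand":-1},{"wx":0,"wy":0,"wz":0,"dx":0,"dy":0,"dz":-26,"hand":-1},{"wx":0,"wy":0,"wz":0,"dx":0,"dy":0,"dz":-26,"hand":-1},{"wx":0,"wy":0,"wz":0.8,"dx":-25,"dy":-32,"dz":-26,"hand":-1},{"wx":0,"wy":0,"wz":0.8,"dx":-25,"dy":-32,"dz":-26,"hand":-1},{"wx":0,"wy":0,"wz":0.8,"dx":-25,"dy":-32,"dz":-26,"hand":-1},{"wx":0,"wy":0,"wz":0.8,"dx":-25,"dy":-32,"dz":-26,"hand":-1},{"wx":0,"wy":0,"wz":0.8,"dx":-25,"dy":-32,"dz":-26,"hand":-1},{"wx":0,"wy":0,"wz":0.8,"dx":-25,"dy":-32,"dz":-26,"hand":-1},{"wx":0,"wy":0,"wz":0.8,"dx":-25,"dy":-32,"dz":-26,"hand":-1},{"wx":0,"wy":0,"wz":0.8,"dx":-25,"dy":-32,"dz":-26,"hand":-1},{"wx":0,"wy":0,"wz":0.8,"dx":-25,"dy":-32,"dz":-26,"hand":-1},{"wx":0,"wy":0,"wz":0.8,"dx":-25,"dy":-32,"dz":-26,"hand":-1}]'
python3 - <<'E'
from h import *
row(np.array([.40,-.28,.40]),T0)
row(seat(27,0,90),T0)
E
```

```text
t: 1.5
position: [0.3597, 0.2044, 0.4749]
tcp_rot: [[-0.356, 0.934, 0.001], [0.934, 0.356, 0.001], [0.0, 0.001, -1.0]]
contact_force: [0.1, -0.0, 0.1]
opening: 0.999
finger_force: 0.0
row w [-0.484 -0.244  0.909] d [-46.7  -13.51   7.46]  | now [0.3597 0.2044 0.4749] F [ 0.1 -0.   0.1] t 1.5 open 0.999
row w [-0.484 -0.244  0.909] d [-46.58  -3.63  31.45]  | now [0.3597 0.2044 0.4749] F [ 0.1 -0.   0.1] t 1.5 open 0.999
```

```bash
python3 -m crank '[{"wx":-0.484,"wy":-0.244,"wz":0.909,"dx":-46.6,"dy":-13.5,"dz":7.5,"hand":-1},{"wx":-0.484,"wy":-0.244,"wz":0.909,"dx":-46.6,"dy":-13.5,"dz":7.5,"hand":-1},{"wx":-0.484,"wy":-0.244,"wz":0.909,"dx":-46.6,"dy":-13.5,"dz":7.5,"hand":-1},{"wx":-0.484,"wy":-0.244,"wz":0.909,"dx":-46.6,"dy":-13.5,"dz":7.5,"hand":-1},{"wx":-0.484,"wy":-0.244,"wz":0.909,"dx":-46.6,"dy":-13.5,"dz":7.5,"hand":-1},{"wx":-0.484,"wy":-0.244,"wz":0.909,"dx":-46.6,"dy":-13.5,"dz":7.5,"hand":-1},{"wx":-0.484,"wy":-0.244,"wz":0.909,"dx":-46.6,"dy":-13.5,"dz":7.5,"hand":-1},{"wx":-0.484,"wy":-0.244,"wz":0.909,"dx":-46.6,"dy":-13.5,"dz":7.5,"hand":-1},{"wx":-0.484,"wy":-0.244,"wz":0.909,"dx":-46.6,"dy":-13.5,"dz":7.5,"hand":-1},{"wx":-0.484,"wy":-0.244,"wz":0.909,"dx":-46.6,"dy":-13.5,"dz":7.5,"hand":-1},{"wx":-0.484,"wy":-0.244,"wz":0.909,"dx":-46.6,"dy":-3.6,"dz":30,"hand":-1},{"wx":-0.484,"wy":-0.244,"wz":0.909,"dx":-46.6,"dy":-3.6,"dz":30,"hand":-1},{"wx":-0.484,"wy":-0.244,"wz":0.909,"dx":-46.6,"dy":-3.6,"dz":30,"hand":-1},{"wx":-0.484,"wy":-0.244,"wz":0.909,"dx":-46.6,"dy":-3.6,"dz":30,"hand":-1},{"wx":-0.484,"wy":-0.244,"wz":0.909,"dx":-46.6,"dy":-3.6,"dz":31.4,"hand":-1},{"wx":-0.484,"wy":-0.244,"wz":0.909,"dx":-46.6,"dy":-3.6,"dz":31.4,"hand":-1},{"wx":-0.484,"wy":-0.244,"wz":0.909,"dx":-46.6,"dy":-3.6,"dz":31.4,"hand":-1}]' 25
python3 - <<'E'
from h import *
row(seat(27,0,50),T0)
row(seat(27,0,9),T0)
E
```

```text
t: 3.2
position: [0.4932, -0.2399, 0.1576]
tcp_rot: [[0.531, 0.736, 0.419], [0.847, -0.462, -0.263], [-0.0, 0.495, -0.869]]
contact_force: [0.1, 0.5, 0.2]
opening: 0.998
finger_force: 0.0
row w [-0.006 -0.003  0.006] d [-0.38  0.24  3.83]  | now [ 0.4932 -0.2399  0.1576] F [0.1 0.5 0.2] t 3.2 open 0.998
row w [-0.006 -0.003  0.006] d [-0.4   0.26  7.93]  | now [ 0.4932 -0.2399  0.1576] F [0.1 0.5 0.2] t 3.2 open 0.998
```

```bash
python3 -m crank '[{"wx":0,"wy":0,"wz":0,"dx":-0.38,"dy":0.25,"dz":4,"hand":-1},{"wx":0,"wy":0,"wz":0,"dx":-0.38,"dy":0.25,"dz":4,"hand":-1},{"wx":0,"wy":0,"wz":0,"dx":-0.38,"dy":0.25,"dz":4,"hand":-1},{"wx":0,"wy":0,"wz":0,"dx":-0.38,"dy":0.25,"dz":4,"hand":-1}]'
python3 - <<'E'
from h import *
row(seat(27,0,9),T0)
a,_=optics.snapshot("side"); 
cv2.imwrite("pics/b.png",cv2.resize(a[130:370,150:450],None,fx=2.6,fy=2.5)[:,:,::-1])
E
```

```text
t: 3.6
position: [0.5114, -0.2581, 0.1309]
tcp_rot: [[0.534, 0.73, 0.426], [0.846, -0.461, -0.27], [-0.001, 0.504, -0.864]]
contact_force: [0.4, -0.0, -0.1]
opening: 1.003
finger_force: 0.0
row w [ 0.005 -0.001  0.004] d [ 0.18 -0.64  4.36]  | now [ 0.5114 -0.2581  0.1309] F [ 0.4 -0.  -0.1] t 3.6 open 1.003
```

View pics/b.png

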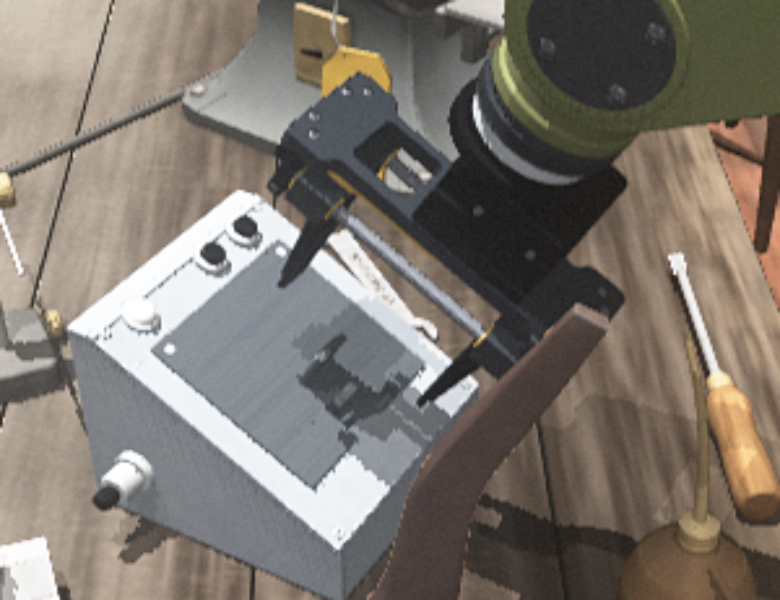

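The open fingers straddle the thumb rest and tab, at about (290,280) and (425,400) in the crop. The gripper is well clear of the shear handle. The last readings lagged the motion, so I'll let it settle first.

```bash
python3 -m crank '[{"wx":0,"wy":0,"wz":0,"dx":0,"dy":0,"dz":0,"hand":-1},{"wx":0,"wy":0,"wz":0,"dx":0,"dy":0,"dz":0,"hand":-1},{"wx":0,"wy":0,"wz":0,"dx":0,"dy":0,"dz":0,"hand":-1}]'
python3 - <<'E'
from h import *
row(seat(27,0,9),T0)
E
```

```text
t: 3.95
position: [0.5102, -0.2573, 0.1281]
tcp_rot: [[0.534, 0.732, 0.423], [0.846, -0.462, -0.268], [-0.001, 0.501, -0.866]]
contact_force: [-1.1, -0.2, 0.2]
opening: 1.0
finger_force: 0.0
row w [ 0.001 -0.001  0.004] d [ 0.18 -0.37  4.19]  | now [ 0.5102 -0.2573  0.1281] F [-1.1 -0.2  0.2] t 3.95 open 1.0
```

```bash
python3 -m crank '[{"wx":0,"wy":0,"wz":0,"dx":0.18,"dy":-0.37,"dz":2,"hand":-1},{"wx":0,"wy":0,"wz":0,"dx":0.18,"dy":-0.37,"dz":4.2,"hand":-1},{"wx":0,"wy":0,"wz":0,"dx":0.18,"dy":-0.37,"dz":4.2,"hand":-1},{"wx":0,"wy":0,"wz":0,"dx":0.18,"dy":-0.37,"dz":4.2,"hand":-1},{"wx":0,"wy":0,"wz":0,"dx":0.18,"dy":-0.37,"dz":4.2,"hand":-1},{"wx":0,"wy":0,"wz":0,"dx":0.18,"dy":-0.37,"dz":4.2,"hand":-1}]'
python3 - <<'E'
from h import *
row(seat(27,0,9),T0)
E
```

```text
t: 4.55
position: [0.5265, -0.2655, 0.0904]
tcp_rot: [[0.534, 0.732, 0.424], [0.846, -0.462, -0.268], [-0.001, 0.501, -0.865]]
contact_force: [-0.7, 0.1, -0.4]
opening: 1.0
finger_force: 0.0
row w [ 0.001 -0.001  0.004] d [ 0.   -0.05  0.02]  | now [ 0.5265 -0.2655  0.0904] F [-0.7  0.1 -0.4] t 4.55 open 1.0
```

```bash
python3 -m crank '[{"wx":0,"wy":0,"wz":0,"dx":0,"dy":-0.05,"dz":0,"hand":0},{"wx":0,"wy":0,"wz":0,"dx":0,"dy":-0.05,"dz":0,"hand":0.2},{"wx":0,"wy":0,"wz":0,"dx":0,"dy":-0.05,"dz":0,"hand":1},{"wx":0,"wy":0,"wz":0,"dx":0,"dy":-0.05,"dz":0,"hand":1},{"wx":0,"wy":0,"wz":0,"dx":0,"dy":-0.05,"dz":0,"hand":1},{"wx":0,"wy":0,"wz":0,"dx":0,"dy":-0.05,"dz":0,"hand":1},{"wx":0,"wy":0,"wz":0,"dx":0,"dy":-0.05,"dz":0,"hand":1},{"wx":0,"wy":0,"wz":0,"dx":0,"dy":-0.05,"dz":0,"hand":1},{"wx":0,"wy":0,"wz":0,"dx":0,"dy":-0.05,"dz":0,"hand":1},{"wx":0,"wy":0,"wz":0,"dx":0,"dy":-0.05,"dz":0,"hand":1}]' 25
python3 - <<'E'
from h import *
row(seat(27,0,9),T0); print(readout.get_state()['opening']*95)
# swing path: rotate about plate -x edge (seat x=-58,z=0), then draw 8 along cover x, then lift
s=readout.get_state(); R0=s['tcp_rot']; p0=s['position']
for a in (5,10,15,20,22):
    M=S@Ro.from_euler('y',-a,degrees=True).as_matrix()@S.T
    for dx,up in ((0,0),)+(((9,0),(9,30),(9,80)) if a>=20 else ()):
        c=seat(-58,0,0); p=c+M@(p0-c)+M@S@np.array([dx,0,up])/1000
        print(a,dx,up,"w",Ro.from_matrix(R0.T@M@R0).as_rotvec().round(3),"d",(R0.T@(p-p0)*100).round(2))
E
```

```text
t: 5.55
position: [0.5271, -0.2659, 0.0905]
tcp_rot: [[0.534, 0.731, 0.425], [0.846, -0.461, -0.269], [-0.001, 0.503, -0.864]]
contact_force: [3.3, -1.6, 0.8]
opening: 0.308
finger_force: 25.0
row w [ 0.004 -0.001  0.004] d [ 0.   -0.12 -0.02]  | now [ 0.5271 -0.2659  0.0905] F [ 3.3 -1.6  0.8] t 5.55 open 0.308
29.21826301047459
5 0 0 w [0.087 0.    0.   ] d [ 0.    0.11 -0.73]
10 0 0 w [0.175 0.001 0.   ] d [ 0.    0.29 -1.44]
15 0 0 w [0.262 0.001 0.   ] d [ 0.    0.52 -2.14]
20 0 0 w [0.349 0.001 0.001] d [ 0.    0.82 -2.81]
20 9 0 w [0.349 0.001 0.001] d [ 0.   -0.03 -3.12]
20 9 30 w [0.349 0.001 0.001] d [ 0.    1.01 -5.94]
20 9 80 w [0.349 0.001 0.001] d [ 1.000e-02  2.740e+00 -1.063e+01]
22 0 0 w [0.384 0.001 0.001] d [ 0.    0.95 -3.07]
22 9 0 w [0.384 0.001 0.001] d [ 0.    0.12 -3.41]
22 9 30 w [0.384 0.001 0.001] d [ 0.    1.25 -6.19]
22 9 80 w [0.384 0.001 0.001] d [  0.     3.14 -10.82]
```

```bash
python3 -m crank '[{"wx":0.044,"wy":0,"wz":0,"dx":0,"dy":0.05,"dz":-0.37,"hand":1},{"wx":0.087,"wy":0,"wz":0,"dx":0,"dy":0.11,"dz":-0.73,"hand":1},{"wx":0.131,"wy":0,"wz":0,"dx":0,"dy":0.2,"dz":-1.08,"hand":1},{"wx":0.175,"wy":0,"wz":0,"dx":0,"dy":0.29,"dz":-1.44,"hand":1},{"wx":0.218,"wy":0,"wz":0,"dx":0,"dy":0.4,"dz":-1.79,"hand":1},{"wx":0.262,"wy":0,"wz":0,"dx":0,"dy":0.52,"dz":-2.14,"hand":1},{"wx":0.306,"wy":0,"wz":0,"dx":0,"dy":0.66,"dz":-2.48,"hand":1},{"wx":0.349,"wy":0,"wz":0,"dx":0,"dy":0.82,"dz":-2.81,"hand":1},{"wx":0.349,"wy":0,"wz":0,"dx":0,"dy":0.82,"dz":-2.81,"hand":1},{"wx":0.349,"wy":0,"wz":0,"dx":0,"dy":0.82,"dz":-2.81,"hand":1}]'
python3 - <<'E'
from h import *
s=readout.get_state(); d=S.T@(s['position']-mid)*1000; print(d.round(1),(S.T@s['tcp_rot']).round(3),s['torque'])
E
```

```text
t: 6.55
position: [0.5197, -0.2612, 0.1166]
tcp_rot: [[0.534, 0.833, 0.146], [0.846, -0.526, -0.093], [-0.001, 0.173, -0.985]]
contact_force: [-0.5, 0.6, 0.4]
opening: 0.309
finger_force: 25.0
[20.4  0.1 35.9] [[ 0.004 -0.939  0.343]
 [-1.    -0.004  0.   ]
 [ 0.001 -0.343 -0.939]] [-0.0918425   0.10251983 -0.00438312]
```

```bash
python3 -m crank '[{"wx":0,"wy":0,"wz":0,"dx":0,"dy":-0.3,"dz":0,"hand":1},{"wx":0,"wy":0,"wz":0,"dx":0,"dy":-0.6,"dz":0,"hand":1},{"wx":0,"wy":0,"wz":0,"dx":0,"dy":-0.9,"dz":0,"hand":1},{"wx":0,"wy":0,"wz":0,"dx":0,"dy":-0.9,"dz":0,"hand":1},{"wx":0,"wy":0,"wz":0,"dx":0,"dy":-0.9,"dz":0,"hand":1},{"wx":0,"wy":0,"wz":0,"dx":0,"dy":-0.9,"dz":-0.5,"hand":1},{"wx":0,"wy":0,"wz":0,"dx":0,"dy":-0.9,"dz":-1,"hand":1},{"wx":0,"wy":0,"wz":0,"dx":0,"dy":-0.9,"dz":-1.5,"hand":1},{"wx":0,"wy":0,"wz":0,"dx":0,"dy":-0.9,"dz":-2,"hand":1},{"wx":0,"wy":0,"wz":0,"dx":0,"dy":-0.9,"dz":-2,"hand":1}]'
python3 - <<'E'
from h import *
s=readout.get_state(); d=S.T@(s['position']-mid)*1000; print(d.round(1),s['torque'])
a,_=optics.snapshot("side"); 
cv2.imwrite("pics/c.png",cv2.resize(a[130:370,150:450],None,fx=2.6,fy=2.5)[:,:,::-1])
E
```

```text
t: 7.55
position: [0.5101, -0.2551, 0.1368]
tcp_rot: [[0.534, 0.833, 0.148], [0.846, -0.525, -0.094], [-0.001, 0.175, -0.985]]
contact_force: [-0.1, 0.3, -1.0]
opening: 0.309
finger_force: 25.0
[20.2  0.1 59.1] [-0.00960035  0.26268636  0.02912959]
```

View pics/c.png

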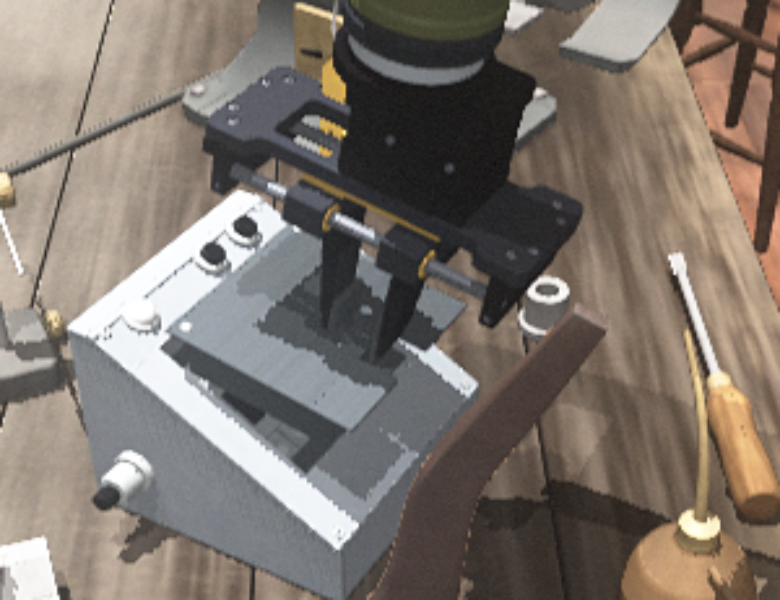

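The cover is free in the hand, tilted with the lugs out of the opening, and the bush is at about (547,305) in the crop. Next I'll find a clear patch on the bench.

Run:
```python
from h import *
f=np.load("top0.npz");p,d=f['p'],f['d'];W=cloud("top",d)
m=(d>0)&(W[...,2]<.45)
P=W[m]; P=P[(P[:,0]>.2)&(P[:,0]<.8)&(P[:,1]>-.55)&(P[:,1]<.05)]
def blob(sl,zmin,zmax=.2):
    q=W[sl].reshape(-1,3); q=q[(q[:,2]>zmin)&(q[:,2]<zmax)]; return q[:,:2].min(0).round(3),q[:,:2].max(0).round(3),q[:,2].max().round(3)
print("bush",blob(np.s_[272:302,370:402],.02),"oil",blob(np.s_[285:330,215:275],.02),"driver",blob(np.s_[328:352,280:425],.012,.05))
obs=P[P[:,2]>.009][:,:2]; hi=P[P[:,2]>.095][:,:2]
edge=np.array([[x,y] for x in (.255,) for y in np.arange(-.5,0,.005)]); print("bench front x", W[360:368,320].round(3)[:,0], W[360:368,320].round(3)[:,2])
obs=np.r_[obs,edge]
def clr(pts,c,R,lo,hi_):
    q=(pts-c)@R; e=np.maximum(np.maximum(lo-q,q-hi_),0); return np.hypot(*e.T).min()
best=[]
for yd in range(-60,61,10):
    a=np.radians(yd); f_=np.array([np.cos(a),np.sin(a)]); cx=-f_; cy=np.array([-cx[1],cx[0]]); R=np.c_[cx,cy]
    for x in np.arange(.3,.7,.01):
        for y in np.arange(-.5,-.05,.01):
            c=np.array([x,y]); pin=c+cx*.027
            if np.hypot(*pin)<.32: continue
            k=clr(obs,c,R,np.array([-.06,-.062]),np.array([.063,.062]))
            if k<.012: continue
            b=clr(hi,pin,R,np.array([-.09,-.04]),np.array([.09,.04]))
            best.append((min(k,b),k,b,x,y,yd))
best.sort(reverse=True)
for b in best[:400:40]: print(np.round(b,3))
```

```text
bush (array([ 0.369, -0.436]), array([ 0.396, -0.407]), np.float64(0.037)) oil (array([ 0.298, -0.207]), array([ 0.37 , -0.098]), np.float64(0.172)) driver (array([ 0.262, -0.481]), array([ 0.292, -0.229]), np.float64(0.034))
bench front x [0.238 0.236 0.233 0.231 0.229 0.228 0.226 0.223] [ 0.002  0.001 -0.001 -0.002 -0.002 -0.001 -0.002 -0.003]
[ 0.04   0.04   0.053  0.63  -0.49  30.   ]
[ 2.6e-02  2.6e-02  4.8e-02  6.2e-01 -4.8e-01  4.0e+01]
[ 2.0e-02  2.0e-02  5.1e-02  6.2e-01 -5.0e-01  4.0e+01]
[ 0.016  0.016  0.038  0.61  -0.47  10.   ]
[ 0.012  0.012  0.035  0.61  -0.47   0.   ]
[ 0.0e+00  2.6e-02  0.0e+00  6.3e-01 -4.9e-01 -4.0e+01]
```

Run:
```python
from h import *
f=np.load("top0.npz");p,d=f['p'],f['d'];W=cloud("top",d)
m=(d>0)&(W[...,2]<.45)
P=W[m]; P=P[(P[:,0]>.24)&(P[:,0]<.8)&(P[:,1]>-.55)&(P[:,1]<.05)]
obs=P[P[:,2]>.009][:,:2]; hi=P[P[:,2]>.095][:,:2]
def clr(pts,c,R,lo,hi_):
    q=(pts-c)@R; e=np.maximum(np.maximum(lo-q,q-hi_),0); return np.hypot(*e.T).min()
best=[]
for yd in range(-50,51,5):
    a=np.radians(yd); f_=np.array([np.cos(a),np.sin(a)]); cx=-f_; cy=np.array([-cx[1],cx[0]]); R=np.c_[cx,cy]
    for x in np.arange(.32,.5,.004):
        for y in np.arange(-.40,-.1,.004):
            c=np.array([x,y]); pin=c+cx*.027
            k=clr(obs,c,R,np.array([-.06,-.062]),np.array([.063,.062]))
            if k<.006: continue
            b=clr(hi,pin,R,np.array([-.09,-.04]),np.array([.09,.04]))
            best.append((min(k,b),k,b,x,y,yd,np.hypot(*pin)))
best.sort(reverse=True)
for b in best[:20:3]: print(np.round(b,3))
```

```text
[ 0.011  0.011  0.047  0.368 -0.296 -5.     0.45 ]
[ 0.011  0.011  0.075  0.368 -0.324  0.     0.47 ]
[ 0.011  0.011  0.069  0.368 -0.316  0.     0.465]
[ 0.011  0.011  0.057  0.368 -0.304  0.     0.457]
[ 0.011  0.011  0.045  0.368 -0.292  0.     0.449]
[ 0.011  0.011  0.033  0.368 -0.28   0.     0.441]
[ 0.011  0.011  0.072  0.368 -0.32   5.     0.469]
```

Run:
```python
from h import *
TB=np.c_[[0,1,0],[1,0,0],[0,0,-1]].astype(float)
s=readout.get_state()
row(s['position']+np.array([-.02,0,.09]),s['tcp_rot'])
for z in (.2,.06): row(np.array([.341,-.318,z]),TB)
```

```text
row w [0. 0. 0.] d [-1.07 -0.09 -9.16]  | now [ 0.5098 -0.2549  0.1362] F [-0.2 -0.9 -3. ] t 7.6 open 0.309
row w [ 0.171  0.05  -0.562] d [-14.35  -9.63  -8.17]  | now [ 0.5098 -0.2549  0.1362] F [-0.2 -0.9 -3. ] t 7.6 open 0.309
row w [ 0.171  0.05  -0.562] d [-14.34 -12.07   5.61]  | now [ 0.5098 -0.2549  0.1362] F [-0.2 -0.9 -3. ] t 7.6 open 0.309
```

```bash
python3 -m crank '[{"wx":0,"wy":0,"wz":0,"dx":-0.3,"dy":0,"dz":-3,"hand":1},{"wx":0,"wy":0,"wz":0,"dx":-0.7,"dy":0,"dz":-6,"hand":1},{"wx":0,"wy":0,"wz":0,"dx":-1,"dy":-0.1,"dz":-9,"hand":1},{"wx":0.034,"wy":0.01,"wz":-0.11,"dx":-3.6,"dy":-2,"dz":-9,"hand":1},{"wx":0.068,"wy":0.02,"wz":-0.22,"dx":-6.3,"dy":-4,"dz":-8.8,"hand":1},{"wx":0.1,"wy":0.03,"wz":-0.34,"dx":-9,"dy":-6,"dz":-8.6,"hand":1},{"wx":0.136,"wy":0.04,"wz":-0.45,"dx":-11.6,"dy":-8,"dz":-8.4,"hand":1},{"wx":0.171,"wy":0.05,"wz":-0.562,"dx":-14.3,"dy":-9.6,"dz":-8.2,"hand":1},{"wx":0.171,"wy":0.05,"wz":-0.562,"dx":-14.3,"dy":-9.6,"dz":-8.2,"hand":1},{"wx":0.171,"wy":0.05,"wz":-0.562,"dx":-14.3,"dy":-10.2,"dz":-5,"hand":1},{"wx":0.171,"wy":0.05,"wz":-0.562,"dx":-14.3,"dy":-10.7,"dz":-2,"hand":1},{"wx":0.171,"wy":0.05,"wz":-0.562,"dx":-14.3,"dy":-11.3,"dz":1,"hand":1},{"wx":0.171,"wy":0.05,"wz":-0.562,"dx":-14.3,"dy":-11.7,"dz":3.5,"hand":1},{"wx":0.171,"wy":0.05,"wz":-0.562,"dx":-14.3,"dy":-12,"dz":5,"hand":1},{"wx":0.171,"wy":0.05,"wz":-0.562,"dx":-14.3,"dy":-12,"dz":5,"hand":1},{"wx":0.171,"wy":0.05,"wz":-0.562,"dx":-14.3,"dy":-12,"dz":5,"hand":1},{"wx":0.171,"wy":0.05,"wz":-0.562,"dx":-14.3,"dy":-12,"dz":5,"hand":1}]'
python3 - <<'E'
from h import *
TB=np.c_[[0,1,0],[1,0,0],[0,0,-1]].astype(float)
row(np.array([.341,-.318,.039]),TB)
p,d=optics.snapshot("top"); W=cloud("top",d); 
m=(d>0)&(W[...,2]>.045)&(W[...,2]<.08)&(W[...,0]<.46)&(W[...,1]<-.22)&(W[...,1]>-.4)&(p.mean(2)<170)
q=W[m]; print(len(q),q.min(0).round(3),q.max(0).round(3))
cv2.imwrite("pics/d.png",cv2.resize(p[170:370,200:460],None,fx=3,fy=3)[:,:,::-1])
E
```

```text
t: 9.3
position: [0.3415, -0.318, 0.067]
tcp_rot: [[-0.0, 1.0, 0.0], [1.0, 0.0, -0.001], [-0.001, 0.0, -1.0]]
contact_force: [-1.0, -0.3, -1.2]
opening: 0.309
finger_force: 25.0
row w [0.    0.001 0.   ] d [-0.   -0.05  2.8 ]  | now [ 0.3415 -0.318   0.067 ] F [-1.  -0.3 -1.2] t 9.3 open 0.309
478 [ 0.307 -0.38   0.046] [ 0.451 -0.256  0.067]
```

View pics/d.png

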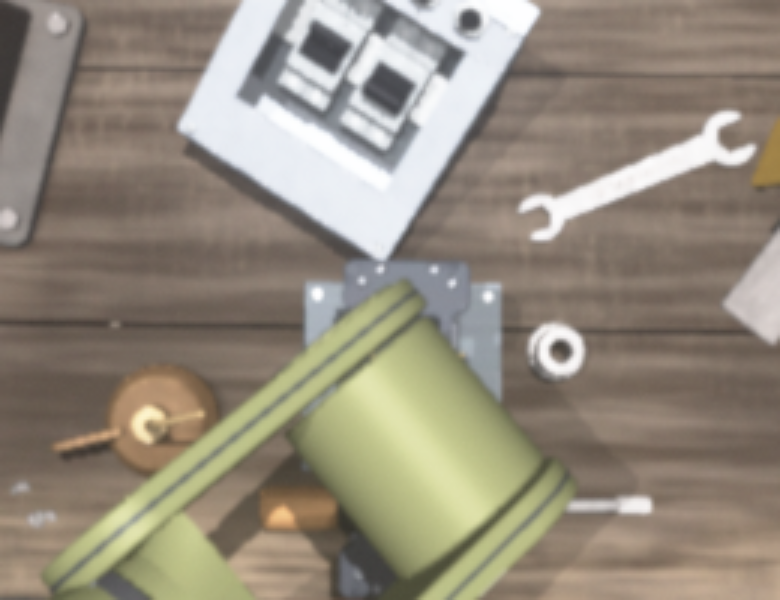

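The cover is level above the patch. The plate's far edge is at crop y≈283, clear of the box corner at (385,262), and it's clear of the bush and screwdriver. Lowering it now.

```bash
python3 -m crank '[{"wx":0,"wy":0,"wz":0,"dx":0,"dy":-0.05,"dz":1,"hand":1},{"wx":0,"wy":0,"wz":0,"dx":0,"dy":-0.05,"dz":1.8,"hand":1},{"wx":0,"wy":0,"wz":0,"dx":0,"dy":-0.05,"dz":2.3,"hand":1},{"wx":0,"wy":0,"wz":0,"dx":0,"dy":-0.05,"dz":2.6,"hand":1},{"wx":0,"wy":0,"wz":0,"dx":0,"dy":-0.05,"dz":2.8,"hand":1},{"wx":0,"wy":0,"wz":0,"dx":0,"dy":-0.05,"dz":2.8,"hand":1},{"wx":0,"wy":0,"wz":0,"dx":0,"dy":-0.05,"dz":2.8,"hand":1},{"wx":0,"wy":0,"wz":0,"dx":0,"dy":-0.05,"dz":2.8,"hand":1}]'
```

```text
t: 10.15
position: [0.3401, -0.3173, 0.0384]
tcp_rot: [[-0.0, 1.0, -0.002], [1.0, 0.0, 0.001], [0.001, -0.002, -1.0]]
contact_force: [-1.6, 2.2, 4.3]
opening: 0.307
finger_force: 25.0
```

```bash
python3 -m crank '[{"wx":0,"wy":0,"wz":0,"dx":0,"dy":0,"dz":-0.1,"hand":0.2},{"wx":0,"wy":0,"wz":0,"dx":0,"dy":0,"dz":-0.1,"hand":0},{"wx":0,"wy":0,"wz":0,"dx":0,"dy":0,"dz":-0.1,"hand":-0.2},{"wx":0,"wy":0,"wz":0,"dx":0,"dy":0,"dz":-0.1,"hand":-0.5},{"wx":0,"wy":0,"wz":0,"dx":0,"dy":0,"dz":-0.1,"hand":-0.5},{"wx":0,"wy":0,"wz":0,"dx":0,"dy":0,"dz":-0.1,"hand":-0.5},{"wx":0,"wy":0,"wz":0,"dx":0,"dy":0,"dz":-0.1,"hand":-0.5},{"wx":0,"wy":0,"wz":0,"dx":0,"dy":0,"dz":-3,"hand":-0.5},{"wx":0,"wy":0,"wz":0,"dx":0,"dy":0,"dz":-7,"hand":-0.5},{"wx":0,"wy":0,"wz":0,"dx":0,"dy":0,"dz":-12,"hand":-0.5},{"wx":0,"wy":0,"wz":0,"dx":0,"dy":0,"dz":-16,"hand":-0.5},{"wx":0,"wy":0,"wz":0,"dx":0,"dy":0,"dz":-20,"hand":-0.5},{"wx":0,"wy":0,"wz":0,"dx":0,"dy":0,"dz":-20,"hand":-0.5},{"wx":0,"wy":0,"wz":0,"dx":0,"dy":0,"dz":-20,"hand":-0.5}]'
python3 - <<'E'
from h import *
for n in("top","side"):
    p,d=optics.snapshot(n); np.savez(n+"1.npz",p=p,d=d)
    W=cloud(n,d)
    m=(d>0)&(W[...,2]>.02)&(W[...,2]<.042)&(W[...,0]<.45)&(W[...,0]>.295)&(W[...,1]<-.22)&(W[...,1]>-.398)&(abs(p.astype(int)[...,0]-p[...,2])<30)&(p.mean(2)<180)
    q=W[m]; print(n,len(q),np.percentile(q,1,0).round(3),np.percentile(q,99,0).round(3))
    # lever: dark pixels in the opening
    L=(W-mid)@S*1000; g=p.mean(2)
    k=(d>0)&(abs(L[...,0])<50)&(abs(L[...,1])<50)&(L[...,2]<0)&(L[...,2]>-16)
    for sg in(-1,1):
        z=k&(L[...,1]*sg>8)&(L[...,1]*sg<42); z2=L[z]; print(n,sg,z.sum(),"x",np.percentile(z2[:,0],[5,50,95]).round(1),"y",np.median(z2[:,1]).round(1),"z",np.percentile(z2[:,2],[5,50,95]).round(1))
p=np.load("top1.npz")['p'];a=cv2.resize(p[130:350,230:430],None,fx=2,fy=2.5)
q=np.load("side1.npz")['p'];b=cv2.resize(q[200:376,170:346],None,fx=2.25,fy=3.125)
cv2.imwrite("pics/e.png",np.hstack([a,b])[:,:,::-1])
E
```

```text
t: 11.55
position: [0.3406, -0.3177, 0.2385]
tcp_rot: [[-0.0, 1.0, -0.0], [1.0, 0.0, -0.001], [-0.001, -0.0, -1.0]]
contact_force: [0.3, 0.3, -0.3]
opening: 0.75
finger_force: 0.0
top 81 [ 0.343 -0.378  0.028] [ 0.429 -0.256  0.035]
top -1 76 x [-17.1 -13.6  -6.1] y -22.3 z [-14.5  -6.9  -4.1]
top 1 74 x [-5.4 -4.1  0.6] y 26.2 z [-14.6  -4.2  -0.4]
side 2620 [ 0.316 -0.378  0.021] [ 0.432 -0.256  0.04 ]
side -1 154 x [-18.4 -13.   -7.5] y -26.8 z [-15.2  -8.3  -4.5]
side 1 96 x [-6.7 -2.7  0.4] y 19.1 z [-13.6  -3.4  -0.7]
```

View pics/e.png

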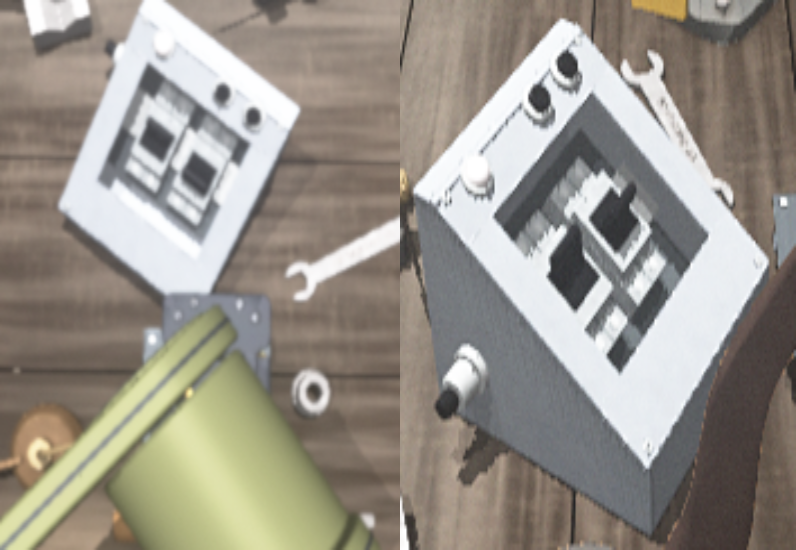

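The cover lies flat at z≈0.033. The left lever (seat y −24) is at x −13, so it's on. The right one (seat y +24) is at x≈−3, so it's the tripped breaker. I'll straddle that lever with a 26 mm gap.

Run:
```python
from h import *
row(seat(-3,24,60),T0); row(seat(-3,24,110),T0)
```

```text
row w [-0.514 -0.15   0.554] d [ 3.06 17.44  8.59]  | now [ 0.3397 -0.3166  0.2357] F [-0.   0.4 -0.5] t 11.65 open 0.749
row w [-0.514 -0.15   0.554] d [ 4.41 15.31  4.27]  | now [ 0.3397 -0.3166  0.2357] F [-0.   0.4 -0.5] t 11.65 open 0.749
```

```bash
python3 -m crank '[{"wx":-0.13,"wy":-0.04,"wz":0.14,"dx":1,"dy":4,"dz":0,"hand":0.45},{"wx":-0.26,"wy":-0.08,"wz":0.28,"dx":2,"dy":8,"dz":1,"hand":0.45},{"wx":-0.39,"wy":-0.11,"wz":0.42,"dx":3,"dy":12,"dz":3,"hand":0.45},{"wx":-0.514,"wy":-0.15,"wz":0.554,"dx":4.4,"dy":15.3,"dz":4.3,"hand":0.45},{"wx":-0.514,"wy":-0.15,"wz":0.554,"dx":4.4,"dy":15.3,"dz":4.3,"hand":0.45},{"wx":-0.514,"wy":-0.15,"wz":0.554,"dx":3.7,"dy":16.4,"dz":6.4,"hand":0.45},{"wx":-0.514,"wy":-0.15,"wz":0.554,"dx":3.1,"dy":17.4,"dz":8.6,"hand":0.45},{"wx":-0.514,"wy":-0.15,"wz":0.554,"dx":3.1,"dy":17.4,"dz":8.6,"hand":0.45},{"wx":-0.514,"wy":-0.15,"wz":0.554,"dx":3.1,"dy":17.4,"dz":8.6,"hand":0.45},{"wx":-0.514,"wy":-0.15,"wz":0.554,"dx":3.1,"dy":17.4,"dz":8.6,"hand":0.45},{"wx":-0.514,"wy":-0.15,"wz":0.554,"dx":3.1,"dy":17.4,"dz":8.6,"hand":0.45}]'
python3 - <<'E'
from h import *
row(seat(-3,24,-12),T0)
E
```

```text
t: 12.75
position: [0.5144, -0.2866, 0.1524]
tcp_rot: [[0.537, 0.728, 0.425], [0.843, -0.464, -0.271], [-0.0, 0.504, -0.864]]
contact_force: [0.7, -0.6, -0.6]
opening: 0.277
finger_force: 0.0
row w [0.005 0.    0.   ] d [ 0.03 -0.28  7.43]  | now [ 0.5144 -0.2866  0.1524] F [ 0.7 -0.6 -0.6] t 12.75 open 0.277
```

```bash
python3 -m crank '[{"wx":0,"wy":0,"wz":0,"dx":0,"dy":-0.28,"dz":2,"hand":0.45},{"wx":0,"wy":0,"wz":0,"dx":0,"dy":-0.28,"dz":4,"hand":0.45},{"wx":0,"wy":0,"wz":0,"dx":0,"dy":-0.28,"dz":5.4,"hand":0.45},{"wx":0,"wy":0,"wz":0,"dx":0,"dy":-0.28,"dz":6.4,"hand":0.45},{"wx":0,"wy":0,"wz":0,"dx":0,"dy":-0.28,"dz":7.1,"hand":0.45},{"wx":0,"wy":0,"wz":0,"dx":0,"dy":-0.28,"dz":7.4,"hand":0.45},{"wx":0,"wy":0,"wz":0,"dx":0,"dy":-0.28,"dz":7.4,"hand":0.45},{"wx":0,"wy":0,"wz":0,"dx":0,"dy":-0.28,"dz":7.4,"hand":0.45}]'
python3 - <<'E'
from h import *
s=readout.get_state(); print((S.T@(s['position']-mid)*1000).round(1),S.T@s['contact_force']);
E
```

```text
t: 13.55
position: [0.5436, -0.305, 0.0865]
tcp_rot: [[0.537, 0.729, 0.424], [0.844, -0.464, -0.271], [-0.0, 0.503, -0.864]]
contact_force: [0.2, -0.5, -0.1]
opening: 0.273
finger_force: 0.0
[ -2.4  24.1 -12.1] [-0.37750537  0.34765362 -0.29490204]
```

Now I'll push the lever down-slope by about 22 mm (tool −y) in steps and watch the force.

```bash
python3 -m crank '[{"wx":0,"wy":0,"wz":0,"dx":0,"dy":-0.5,"dz":0,"hand":0.45},{"wx":0,"wy":0,"wz":0,"dx":0,"dy":-1,"dz":0,"hand":0.45},{"wx":0,"wy":0,"wz":0,"dx":0,"dy":-1.4,"dz":0,"hand":0.45},{"wx":0,"wy":0,"wz":0,"dx":0,"dy":-1.8,"dz":0,"hand":0.45},{"wx":0,"wy":0,"wz":0,"dx":0,"dy":-2.1,"dz":0,"hand":0.45},{"wx":0,"wy":0,"wz":0,"dx":0,"dy":-2.25,"dz":0,"hand":0.45},{"wx":0,"wy":0,"wz":0,"dx":0,"dy":-2.25,"dz":0,"hand":0.45},{"wx":0,"wy":0,"wz":0,"dx":0,"dy":-2.25,"dz":0,"hand":0.45}]'
python3 - <<'E'
from h import *
s=readout.get_state(); print((S.T@(s['position']-mid)*1000).round(1),S.T@s['contact_force']);
E
```

```text
t: 14.35
position: [0.5286, -0.2956, 0.0768]
tcp_rot: [[0.537, 0.727, 0.428], [0.843, -0.463, -0.273], [-0.001, 0.507, -0.862]]
contact_force: [4.2, -1.9, 3.6]
opening: 0.276
finger_force: 2.6
[ 17.8  24.3 -11.7] [-5.71356945 -0.62991741  0.83225205]
```

```bash
python3 -m crank '[{"wx":0,"wy":0,"wz":0,"dx":0,"dy":-0.2,"dz":0,"hand":0.45},{"wx":0,"wy":0,"wz":0,"dx":0,"dy":-0.4,"dz":0,"hand":0.45},{"wx":0,"wy":0,"wz":0,"dx":0,"dy":-0.4,"dz":0,"hand":0.45},{"wx":0,"wy":0,"wz":0,"dx":0,"dy":-0.4,"dz":0,"hand":0.45}]'
python3 - <<'E'
from h import *
s=readout.get_state(); print((S.T@(s['position']-mid)*1000).round(1),S.T@s['contact_force']);
E
```

```text
t: 14.75
position: [0.5275, -0.2951, 0.0771]
tcp_rot: [[0.538, 0.724, 0.432], [0.843, -0.461, -0.276], [-0.001, 0.512, -0.859]]
contact_force: [6.6, -3.5, 5.6]
opening: 0.272
finger_force: 4.1
[ 18.6  24.5 -10.8] [-9.25560167 -0.59433806  1.13270055]
```

```bash
python3 -m crank '[{"wx":0,"wy":0,"wz":0,"dx":0,"dy":0.6,"dz":0,"hand":0.45},{"wx":0,"wy":0,"wz":0,"dx":0,"dy":1.2,"dz":0,"hand":0.45},{"wx":0,"wy":0,"wz":0,"dx":0,"dy":1.7,"dz":0,"hand":0.45},{"wx":0,"wy":0,"wz":0,"dx":0,"dy":2.2,"dz":0,"hand":0.45},{"wx":0,"wy":0,"wz":0,"dx":0,"dy":2.7,"dz":0,"hand":0.45},{"wx":0,"wy":0,"wz":0,"dx":0,"dy":3.2,"dz":0,"hand":0.45},{"wx":0,"wy":0,"wz":0,"dx":0,"dy":3.7,"dz":0,"hand":0.45},{"wx":0,"wy":0,"wz":0,"dx":0,"dy":4.1,"dz":0,"hand":0.45},{"wx":0,"wy":0,"wz":0,"dx":0,"dy":4.5,"dz":0,"hand":0.45},{"wx":0,"wy":0,"wz":0,"dx":0,"dy":4.8,"dz":0,"hand":0.45},{"wx":0,"wy":0,"wz":0,"dx":0,"dy":4.8,"dz":0,"hand":0.45},{"wx":0,"wy":0,"wz":0,"dx":0,"dy":4.8,"dz":0,"hand":0.45}]'
python3 - <<'E'
from h import *
s=readout.get_state(); print((S.T@(s['position']-mid)*1000).round(1),S.T@s['contact_force']);
E
```

```text
t: 15.95
position: [0.5584, -0.3143, 0.0955]
tcp_rot: [[0.537, 0.73, 0.422], [0.844, -0.465, -0.269], [-0.0, 0.501, -0.866]]
contact_force: [-1.9, 2.5, -3.3]
opening: 0.275
finger_force: 1.6
[-22.1  24.1 -13.1] [ 4.14416334 -1.07574088 -1.37686532]
```

```bash
python3 -m crank '[{"wx":0,"wy":0,"wz":0,"dx":0,"dy":0.2,"dz":0,"hand":0.45},{"wx":0,"wy":0,"wz":0,"dx":0,"dy":0.4,"dz":0,"hand":0.45},{"wx":0,"wy":0,"wz":0,"dx":0,"dy":0.5,"dz":0,"hand":0.45},{"wx":0,"wy":0,"wz":0,"dx":0,"dy":0.5,"dz":0,"hand":0.45},{"wx":0,"wy":0,"wz":0,"dx":0,"dy":0.5,"dz":0,"hand":0.45}]'
python3 - <<'E'
from h import *
s=readout.get_state(); print((S.T@(s['position']-mid)*1000).round(1),S.T@s['contact_force']);
E
```

```text
t: 16.45
position: [0.559, -0.3146, 0.0952]
tcp_rot: [[0.537, 0.735, 0.415], [0.844, -0.467, -0.264], [-0.0, 0.492, -0.871]]
contact_force: [-13.6, 8.2, 2.2]
opening: 0.273
finger_force: 8.3
[-22.5  24.  -13.6] [12.63240086  0.38477799  9.86580938]
```

```bash
python3 -m crank '[{"wx":0,"wy":0,"wz":0,"dx":0,"dy":-0.6,"dz":0,"hand":0.45},{"wx":0,"wy":0,"wz":0,"dx":0,"dy":-1.1,"dz":0,"hand":0.45},{"wx":0,"wy":0,"wz":0,"dx":0,"dy":-1.1,"dz":0,"hand":0.45},{"wx":0,"wy":0,"wz":0,"dx":0,"dy":-1.1,"dz":-2,"hand":0.45},{"wx":0,"wy":0,"wz":0,"dx":0,"dy":-1.1,"dz":-5,"hand":0.45},{"wx":0,"wy":0,"wz":0,"dx":0,"dy":-1.1,"dz":-9,"hand":-0.5},{"wx":0,"wy":0,"wz":0,"dx":0,"dy":-1.1,"dz":-13,"hand":-0.5},{"wx":0,"wy":0,"wz":0,"dx":0,"dy":-1.1,"dz":-17,"hand":-0.5},{"wx":0,"wy":0,"wz":0,"dx":0,"dy":-1.1,"dz":-20,"hand":-0.5},{"wx":0,"wy":0,"wz":0,"dx":0,"dy":-1.1,"dz":-20,"hand":-0.5},{"wx":0,"wy":0,"wz":0,"dx":0,"dy":-1.1,"dz":-20,"hand":-0.5}]'
cat > look.py <<'E'
from h import *
for n in("top","side"):
    p,d=optics.snapshot(n); np.savez(n+"2.npz",p=p,d=d); W=cloud(n,d); g=p.mean(2)
    L=(W-mid)@S*1000
    k=(d>0)&(abs(L[...,0])<50)&(abs(L[...,1])<50)&(L[...,2]<2)&(L[...,2]>-16)
    for sg in(-1,1):
        z=k&(L[...,1]*sg>8)&(L[...,1]*sg<42); z2=L[z]
        if len(z2): print(n,sg,z.sum(),"x",np.percentile(z2[:,0],[5,50,95]).round(1),"z",np.percentile(z2[:,2],[5,50,95]).round(1))
    m=(d>0)&(W[...,2]>.022)&(W[...,2]<.042)&(W[...,0]<.45)&(W[...,0]>.285)&(W[...,1]<-.22)&(W[...,1]>-.398)&(abs(p.astype(int)[...,0]-p[...,2])<30)&(g<180)
    m=cv2.morphologyEx(m.astype(np.uint8),cv2.MORPH_OPEN,np.ones((3,3)))
    q=W[m>0]; print(n,"cover px",len(q),"z",np.median(q[:,2]).round(4))
    if len(q): 
        c=max(cv2.findContours(m,cv2.RETR_EXTERNAL,cv2.CHAIN_APPROX_NONE)[0],key=cv2.contourArea)
        A=onplane(n,c.reshape(-1,2),np.array([0,0,.033]),np.array([0,0,1.])); print(cv2.minAreaRect((A[:,:2]*1000).astype(np.float32)))
E
python3 look.py
python3 - <<'E'
from h import *
p=np.load("top2.npz")['p'];a=cv2.resize(p[130:350,230:430],None,fx=2,fy=2.5)
q=np.load("side2.npz")['p'];b=cv2.resize(q[200:376,170:376],None,fx=1.93,fy=3.125)
cv2.imwrite("pics/f.png",np.hstack([a,b])[:,:,::-1])
E
```

```text
t: 17.55
position: [0.4705, -0.2585, 0.2681]
tcp_rot: [[0.537, 0.728, 0.426], [0.843, -0.463, -0.272], [-0.001, 0.506, -0.863]]
contact_force: [-0.6, 0.0, -0.1]
opening: 0.719
finger_force: 0.0
top -1 78 x [-17.3 -13.3  -6.3] z [-14.5  -6.5  -3.4]
top 1 77 x [-18.3 -13.9  -6.7] z [-14.   -6.4  -3.6]
top cover px 2754 z 0.0325
((371.14080810546875, -316.71502685546875), (117.5663833618164, 122.12763977050781), 0.17108477652072906)
side -1 153 x [-18.4 -13.1  -7.7] z [-15.1  -8.4  -4.4]
side 1 137 x [-18.8 -13.4  -7.8] z [-15.1  -8.8  -4.7]
side cover px 2501 z 0.033
((369.8624267578125, -316.4796142578125), (125.94110870361328, 110.29267883300781), 89.96011352539062)
```

View pics/f.png

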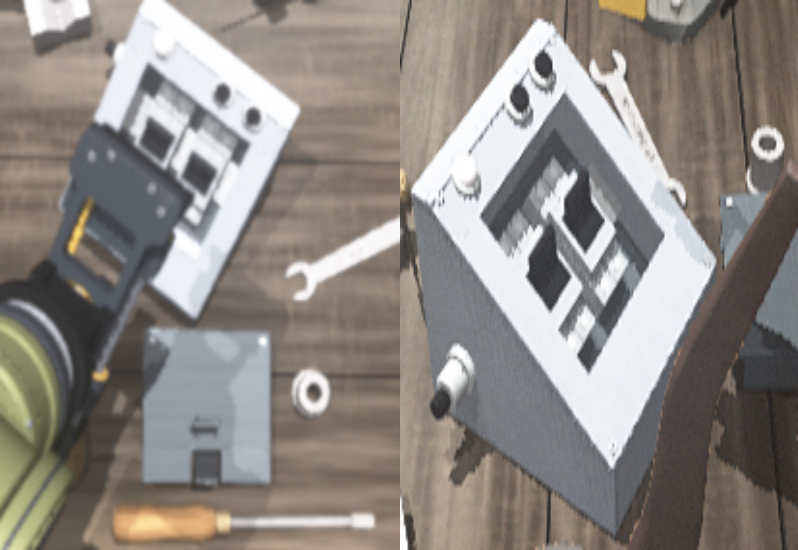

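Both levers now stand alike and up, with x medians of −13 to −14. The cover lies square at (0.371,−0.317) with its tab toward the robot, and everything else is in place. I'll pick the cover up.

Run:
```python
from h import *
TB=np.c_[[0,1,0],[1,0,0],[0,0,-1]].astype(float)
for z in (.2,.09): row(np.array([.3445,-.3167,z]),TB)
```

```text
row w [ 0.51   0.149 -0.554] d [-11.69  -9.67   1.9 ]  | now [ 0.4698 -0.258   0.2648] F [ 0.3 -0.5 -0.5] t 17.65 open 0.741
row w [ 0.51   0.149 -0.554] d [-11.68 -15.18  11.42]  | now [ 0.4698 -0.258   0.2648] F [ 0.3 -0.5 -0.5] t 17.65 open 0.741
```

```bash
python3 -m crank '[{"wx":0.13,"wy":0.04,"wz":-0.14,"dx":-3,"dy":-2.4,"dz":0,"hand":-0.5},{"wx":0.26,"wy":0.08,"wz":-0.28,"dx":-6,"dy":-4.8,"dz":0,"hand":-0.5},{"wx":0.39,"wy":0.11,"wz":-0.42,"dx":-9,"dy":-7.2,"dz":1,"hand":-0.5},{"wx":0.51,"wy":0.149,"wz":-0.554,"dx":-11.7,"dy":-9.7,"dz":1.9,"hand":-0.5},{"wx":0.51,"wy":0.149,"wz":-0.554,"dx":-11.7,"dy":-11.5,"dz":5,"hand":-0.5},{"wx":0.51,"wy":0.149,"wz":-0.554,"dx":-11.7,"dy":-13.3,"dz":8,"hand":-0.5},{"wx":0.51,"wy":0.149,"wz":-0.554,"dx":-11.7,"dy":-15.2,"dz":11.4,"hand":-0.5},{"wx":0.51,"wy":0.149,"wz":-0.554,"dx":-11.7,"dy":-15.2,"dz":11.4,"hand":-0.5},{"wx":0.51,"wy":0.149,"wz":-0.554,"dx":-11.7,"dy":-15.2,"dz":11.4,"hand":-0.5},{"wx":0.51,"wy":0.149,"wz":-0.554,"dx":-11.7,"dy":-15.2,"dz":11.4,"hand":-0.5},{"wx":0.51,"wy":0.149,"wz":-0.554,"dx":-11.7,"dy":-15.2,"dz":11.4,"hand":-0.5}]'
python3 - <<'E'
from h import *
TB=np.c_[[0,1,0],[1,0,0],[0,0,-1]].astype(float)
row(np.array([.3445,-.3167,.039]),TB)
E
```

```text
t: 18.75
position: [0.3457, -0.3182, 0.094]
tcp_rot: [[-0.0, 1.0, 0.005], [1.0, 0.0, -0.004], [-0.004, 0.005, -1.0]]
contact_force: [1.1, -0.1, -0.1]
opening: 0.753
finger_force: 0.0
row w [0.005 0.004 0.   ] d [ 0.17 -0.14  5.49]  | now [ 0.3457 -0.3182  0.094 ] F [ 1.1 -0.1 -0.1] t 18.75 open 0.753
```

```bash
python3 -m crank '[{"wx":0.003,"wy":0.002,"wz":0,"dx":0.1,"dy":-0.1,"dz":2,"hand":-0.5},{"wx":0.003,"wy":0.002,"wz":0,"dx":0.1,"dy":-0.1,"dz":4,"hand":-0.5},{"wx":0.003,"wy":0.002,"wz":0,"dx":0.1,"dy":-0.1,"dz":5.2,"hand":-0.5},{"wx":0.003,"wy":0.002,"wz":0,"dx":0.1,"dy":-0.1,"dz":5.4,"hand":-0.5},{"wx":0.003,"wy":0.002,"wz":0,"dx":0.1,"dy":-0.1,"dz":5.4,"hand":-0.5},{"wx":0.003,"wy":0.002,"wz":0,"dx":0.1,"dy":-0.1,"dz":5.4,"hand":-0.5},{"wx":0.003,"wy":0.002,"wz":0,"dx":0.1,"dy":-0.1,"dz":5.4,"hand":-0.5}]'
```

```text
t: 19.45
position: [0.3443, -0.3167, 0.0387]
tcp_rot: [[-0.0, 1.0, 0.0], [1.0, 0.0, -0.001], [-0.001, 0.0, -1.0]]
contact_force: [1.0, -0.2, 0.2]
opening: 0.748
finger_force: 0.0
```

Run:
```python
from h import *
TB=np.c_[[0,1,0],[1,0,0],[0,0,-1]].astype(float)
row(np.array([.3445,-.3167,.039]),TB)
```

```text
row w [0.    0.001 0.   ] d [ 0.    0.02 -0.03]  | now [ 0.3443 -0.3167  0.0387] F [ 1.  -0.2  0.2] t 19.45 open 0.748
```

```bash
python3 -m crank '[{"wx":0,"wy":0,"wz":0,"dx":0,"dy":-0.4,"dz":0,"hand":-0.4},{"wx":0,"wy":0,"wz":0,"dx":0,"dy":-0.4,"dz":0,"hand":-0.2},{"wx":0,"wy":0,"wz":0,"dx":0,"dy":-0.4,"dz":0,"hand":0},{"wx":0,"wy":0,"wz":0,"dx":0,"dy":-0.4,"dz":0,"hand":0.2},{"wx":0,"wy":0,"wz":0,"dx":0,"dy":-0.4,"dz":0,"hand":1},{"wx":0,"wy":0,"wz":0,"dx":0,"dy":-0.4,"dz":0,"hand":1},{"wx":0,"wy":0,"wz":0,"dx":0,"dy":-0.4,"dz":0,"hand":1},{"wx":0,"wy":0,"wz":0,"dx":0,"dy":-0.4,"dz":0,"hand":1},{"wx":0,"wy":0,"wz":0,"dx":0,"dy":-0.4,"dz":0,"hand":1},{"wx":0,"wy":0,"wz":0,"dx":0,"dy":-0.4,"dz":0,"hand":1}]' 25
python3 - <<'E'
from h import *
TB=np.c_[[0,1,0],[1,0,0],[0,0,-1]].astype(float)
s=readout.get_state(); R0=s['tcp_rot']; p0=s['position']
row(p0+np.array([0,0,.16]),TB)
# reverse path targets in seat frame: cover tilted 20, drawn +x dx, lifted up (cover axes)
Rt=S@Ro.from_euler('y',-20,degrees=True).as_matrix()
for dx,up in ((9,100),(9,22)):
    p=seat(-58,0,0)+Rt@np.array([85+dx,0,9+up])/1000
    row(p,np.c_[-Rt[:,1],-Rt[:,0],-Rt[:,2]])
E
```

```text
t: 20.45
position: [0.34, -0.3163, 0.0379]
tcp_rot: [[-0.0, 1.0, -0.0], [1.0, 0.0, 0.0], [0.0, -0.0, -1.0]]
contact_force: [2.4, -0.0, 2.5]
opening: 0.31
finger_force: 25.0
row w [-0. -0.  0.] d [ 0.0e+00 -1.0e-02 -1.6e+01]  | now [ 0.34   -0.3163  0.0379] F [ 2.4 -0.   2.5] t 20.45 open 0.31
row w [-0.17  -0.049  0.566] d [  6.9   15.8  -17.79]  | now [ 0.34   -0.3163  0.0379] F [ 2.4 -0.   2.5] t 20.45 open 0.31
row w [-0.17  -0.049  0.566] d [  6.17  16.94 -10.11]  | now [ 0.34   -0.3163  0.0379] F [ 2.4 -0.   2.5] t 20.45 open 0.31
```

```bash
python3 -m crank '[{"wx":0,"wy":0,"wz":0,"dx":0,"dy":0,"dz":-2,"hand":1},{"wx":0,"wy":0,"wz":0,"dx":0,"dy":0,"dz":-5,"hand":1},{"wx":0,"wy":0,"wz":0,"dx":0,"dy":0,"dz":-9,"hand":1},{"wx":0,"wy":0,"wz":0,"dx":0,"dy":0,"dz":-13,"hand":1},{"wx":0,"wy":0,"wz":0,"dx":0,"dy":0,"dz":-17,"hand":1},{"wx":-0.03,"wy":-0.01,"wz":0.1,"dx":1.2,"dy":2.6,"dz":-17.8,"hand":1},{"wx":-0.06,"wy":-0.02,"wz":0.2,"dx":2.4,"dy":5.2,"dz":-17.8,"hand":1},{"wx":-0.09,"wy":-0.03,"wz":0.3,"dx":3.6,"dy":7.8,"dz":-17.8,"hand":1},{"wx":-0.12,"wy":-0.04,"wz":0.4,"dx":4.8,"dy":10.4,"dz":-17.8,"hand":1},{"wx":-0.15,"wy":-0.045,"wz":0.49,"dx":5.9,"dy":13,"dz":-17.8,"hand":1},{"wx":-0.17,"wy":-0.049,"wz":0.566,"dx":6.9,"dy":15.8,"dz":-17.8,"hand":1},{"wx":-0.17,"wy":-0.049,"wz":0.566,"dx":6.9,"dy":15.8,"dz":-17.8,"hand":1},{"wx":-0.17,"wy":-0.049,"wz":0.566,"dx":6.9,"dy":15.8,"dz":-17.8,"hand":1},{"wx":-0.17,"wy":-0.049,"wz":0.566,"dx":6.9,"dy":15.8,"dz":-17.8,"hand":1},{"wx":-0.17,"wy":-0.049,"wz":0.566,"dx":6.9,"dy":15.8,"dz":-17.8,"hand":1}]'
python3 - <<'E'
from h import *
Rt=S@Ro.from_euler('y',-20,degrees=True).as_matrix(); Tt=np.c_[-Rt[:,1],-Rt[:,0],-Rt[:,2]]
row(seat(-58,0,0)+Rt@np.array([94,0,31])/1000,Tt)
s=readout.get_state(); R=s['tcp_rot']; C=np.c_[-R[:,1],-R[:,0],-R[:,2]]   # cover axes from tool
for n in("top","side"):
    p,d=optics.snapshot(n); np.savez(n+"3.npz",p=p,d=d); W=cloud(n,d); g=p.mean(2)
    L=(W-s['position'])@C*1000
    m=(d>0)&(L[...,0]>-100)&(L[...,0]<-29)&(abs(L[...,1])<75)&(L[...,2]>-14)&(L[...,2]<2)&(g<190)
    m=cv2.morphologyEx(m.astype(np.uint8),cv2.MORPH_OPEN,np.ones((3,3)))
    q=L[m>0]; b=np.linalg.lstsq(np.c_[q[:,:2],np.ones(len(q))],q[:,2],rcond=None)[0]
    print(n,len(q),"x",np.percentile(q[:,0],[.5,99]).round(1),"y",np.percentile(q[:,1],[.5,99.5]).round(1),"z",np.percentile(q[:,2],[5,50,95]).round(1),"plane tilt rad",b.round(3))
E
```

```text
t: 21.95
position: [0.4969, -0.2475, 0.215]
tcp_rot: [[0.538, 0.831, 0.144], [0.843, -0.53, -0.092], [0.0, 0.171, -0.985]]
contact_force: [0.3, -0.4, -0.5]
opening: 0.31
finger_force: 25.0
row w [-0.002 -0.    -0.001] d [0.08 0.11 7.74]  | now [ 0.4969 -0.2475  0.215 ] F [ 0.3 -0.4 -0.5] t 21.95 open 0.31
top 1324 x [-82.4 -30. ] y [-58.4  64.3] z [-7.1 -5.  -3. ] plane tilt rad [-4.000e-03  3.000e-03 -5.285e+00]
side 2107 x [-84.8 -29.8] y [-60.9  61.3] z [-6.1 -4.6 -3.3] plane tilt rad [-4.000e-03  1.000e-03 -4.836e+00]
```

```bash
cat >> h.py <<'E'
def cov(a,dx,up,y=-1.,h=8.3):
    Rt=S@Ro.from_euler('y',-a,degrees=True).as_matrix()
    return seat(-58,y,0)+Rt@np.array([85+dx,0,h+up])/1000, np.c_[-Rt[:,1],-Rt[:,0],-Rt[:,2]]
E
python3 - <<'E'
from h import *
for a in ((20,9,22),(20,9,5),(20,9,0)): row(*cov(*a))
E
```

```text
row w [-0.002 -0.    -0.001] d [0.16 0.07 7.84]  | now [ 0.4972 -0.2476  0.2154] F [-1.1  1.6 -2.1] t 22.05 open 0.31
row w [-0.002 -0.    -0.001] d [0.16 0.08 9.54]  | now [ 0.4972 -0.2476  0.2154] F [-1.1  1.6 -2.1] t 22.05 open 0.31
row w [-0.002 -0.    -0.001] d [ 0.16  0.08 10.04]  | now [ 0.4972 -0.2476  0.2154] F [-1.1  1.6 -2.1] t 22.05 open 0.31
```

```bash
python3 -m crank '[{"wx":-0.002,"wy":0,"wz":0,"dx":0.16,"dy":0.07,"dz":2,"hand":1},{"wx":-0.002,"wy":0,"wz":0,"dx":0.16,"dy":0.07,"dz":4.5,"hand":1},{"wx":-0.002,"wy":0,"wz":0,"dx":0.16,"dy":0.07,"dz":6.5,"hand":1},{"wx":-0.002,"wy":0,"wz":0,"dx":0.16,"dy":0.07,"dz":8,"hand":1},{"wx":-0.002,"wy":0,"wz":0,"dx":0.16,"dy":0.07,"dz":9,"hand":1},{"wx":-0.002,"wy":0,"wz":0,"dx":0.16,"dy":0.07,"dz":9.5,"hand":1},{"wx":-0.002,"wy":0,"wz":0,"dx":0.16,"dy":0.07,"dz":9.5,"hand":1},{"wx":-0.002,"wy":0,"wz":0,"dx":0.16,"dy":0.07,"dz":9.5,"hand":1},{"wx":-0.002,"wy":0,"wz":0,"dx":0.16,"dy":0.07,"dz":9.5,"hand":1}]'
python3 - <<'E'
from h import *
for a in ((20,9,0),(20,5,0),(20,0,0)): row(*cov(*a))
E
```

```text
t: 22.95
position: [0.5138, -0.2552, 0.1232]
tcp_rot: [[0.537, 0.83, 0.149], [0.843, -0.529, -0.094], [0.001, 0.176, -0.984]]
contact_force: [-0.0, -0.0, -1.8]
opening: 0.306
finger_force: 25.0
row w [ 0.003 -0.001  0.   ] d [-0.08 -0.12  0.65]  | now [ 0.5138 -0.2552  0.1232] F [-0.  -0.  -1.8] t 22.95 open 0.306
row w [ 0.003 -0.001  0.   ] d [-0.08  0.28  0.65]  | now [ 0.5138 -0.2552  0.1232] F [-0.  -0.  -1.8] t 22.95 open 0.306
row w [ 0.003 -0.001  0.   ] d [-0.08  0.78  0.66]  | now [ 0.5138 -0.2552  0.1232] F [-0.  -0.  -1.8] t 22.95 open 0.306
```

```bash
python3 -m crank '[{"wx":0.003,"wy":0,"wz":0,"dx":-0.08,"dy":-0.12,"dz":0.2,"hand":1},{"wx":0.003,"wy":0,"wz":0,"dx":-0.08,"dy":-0.12,"dz":0.4,"hand":1},{"wx":0.003,"wy":0,"wz":0,"dx":-0.08,"dy":-0.12,"dz":0.6,"hand":1},{"wx":0.003,"wy":0,"wz":0,"dx":-0.08,"dy":-0.12,"dz":0.65,"hand":1},{"wx":0.003,"wy":0,"wz":0,"dx":-0.08,"dy":-0.12,"dz":0.65,"hand":1},{"wx":0.003,"wy":0,"wz":0,"dx":-0.08,"dy":-0.12,"dz":0.65,"hand":1}]'
python3 - <<'E'
from h import *
for a in ((20,9,0),(20,5,0),(20,0,0)): row(*cov(*a))
E
```

```text
t: 23.55
position: [0.5127, -0.2555, 0.1154]
tcp_rot: [[0.537, 0.831, 0.145], [0.843, -0.529, -0.092], [0.001, 0.171, -0.985]]
contact_force: [0.3, 0.1, -2.1]
opening: 0.31
finger_force: 25.0
row w [-0.002 -0.001 -0.   ] d [ 0.    0.09 -0.11]  | now [ 0.5127 -0.2555  0.1154] F [ 0.3  0.1 -2.1] t 23.55 open 0.31
row w [-0.002 -0.001 -0.   ] d [ 0.    0.49 -0.11]  | now [ 0.5127 -0.2555  0.1154] F [ 0.3  0.1 -2.1] t 23.55 open 0.31
row w [-0.002 -0.001 -0.   ] d [ 0.    0.99 -0.11]  | now [ 0.5127 -0.2555  0.1154] F [ 0.3  0.1 -2.1] t 23.55 open 0.31
```

```bash
python3 -m crank '[{"wx":0,"wy":0,"wz":0,"dx":0,"dy":0.25,"dz":0,"hand":1},{"wx":0,"wy":0,"wz":0,"dx":0,"dy":0.5,"dz":0,"hand":1},{"wx":0,"wy":0,"wz":0,"dx":0,"dy":0.7,"dz":0,"hand":1},{"wx":0,"wy":0,"wz":0,"dx":0,"dy":0.9,"dz":0,"hand":1},{"wx":0,"wy":0,"wz":0,"dx":0,"dy":0.9,"dz":0,"hand":1},{"wx":0,"wy":0,"wz":0,"dx":0,"dy":0.9,"dz":0,"hand":1},{"wx":0,"wy":0,"wz":0,"dx":0,"dy":0.9,"dz":0,"hand":1}]'
python3 - <<'E'
from h import *
s=readout.get_state(); C=s['tcp_rot']; print("tool force",(C.T@s['contact_force']).round(1),s['torque'].round(2))
row(*cov(20,0,0))
# camera check of the cover in the seat frame
for n in("top","side"):
    p,d=optics.snapshot(n); np.savez(n+"4.npz",p=p,d=d)
q=np.load("side4.npz")['p'];b=cv2.resize(q[200:376,160:376],None,fx=3.6,fy=3.4)
cv2.imwrite("pics/g.png",b[:,:,::-1])
E
```

```text
t: 24.25
position: [0.5202, -0.2603, 0.117]
tcp_rot: [[0.537, 0.831, 0.145], [0.843, -0.529, -0.092], [0.001, 0.171, -0.985]]
contact_force: [-0.2, -0.3, -1.0]
opening: 0.311
finger_force: 25.0
tool force [-0.3 -0.2  0.9] [-0.01  0.24 -0.02]
row w [-0.002 -0.001 -0.   ] d [ 0.01  0.09 -0.1 ]  | now [ 0.5202 -0.2603  0.117 ] F [-0.2 -0.3 -1. ] t 24.25 open 0.311
```

View pics/g.png

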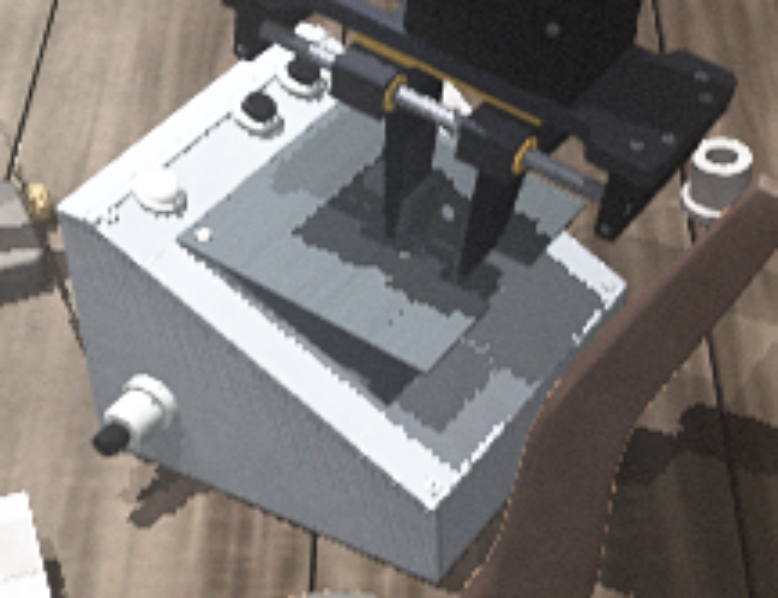

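The upper edge is at the skin line (crop 180–330, 110–240), in the same pose as after the removal swing and with no contact force. I'll swing it down.

Run:
```python
from h import *
for a in ((16,.6,-1),(12,.4,-.9),(8,.2,-.7),(4,-.1,-.5),(2,-.3,-.4),(0,-.5,-.5),(0,-.5,-1.5)): row(*cov(*a))
```

```text
row w [-0.072 -0.001 -0.   ] d [0.01 0.01 0.59]  | now [ 0.5201 -0.2603  0.117 ] F [-0.4  0.5 -0.5] t 24.35 open 0.307
row w [-0.142 -0.001 -0.   ] d [0.01 0.04 1.18]  | now [ 0.5201 -0.2603  0.117 ] F [-0.4  0.5 -0.5] t 24.35 open 0.307
row w [-0.212 -0.001 -0.   ] d [0.01 0.11 1.75]  | now [ 0.5201 -0.2603  0.117 ] F [-0.4  0.5 -0.5] t 24.35 open 0.307
row w [-0.281 -0.001 -0.   ] d [0.   0.23 2.32]  | now [ 0.5201 -0.2603  0.117 ] F [-0.4  0.5 -0.5] t 24.35 open 0.307
row w [-0.316 -0.001 -0.   ] d [0.   0.3  2.59]  | now [ 0.5201 -0.2603  0.117 ] F [-0.4  0.5 -0.5] t 24.35 open 0.307
row w [-0.351 -0.001 -0.   ] d [0.   0.4  2.88]  | now [ 0.5201 -0.2603  0.117 ] F [-0.4  0.5 -0.5] t 24.35 open 0.307
row w [-0.351 -0.001 -0.   ] d [0.   0.43 2.98]  | now [ 0.5201 -0.2603  0.117 ] F [-0.4  0.5 -0.5] t 24.35 open 0.307
```

```bash
python3 -m crank '[{"wx":-0.036,"wy":0,"wz":0,"dx":0.01,"dy":0,"dz":0.3,"hand":1},{"wx":-0.072,"wy":0,"wz":0,"dx":0.01,"dy":0.01,"dz":0.59,"hand":1},{"wx":-0.107,"wy":0,"wz":0,"dx":0.01,"dy":0.02,"dz":0.88,"hand":1},{"wx":-0.142,"wy":0,"wz":0,"dx":0.01,"dy":0.04,"dz":1.18,"hand":1},{"wx":-0.177,"wy":0,"wz":0,"dx":0.01,"dy":0.07,"dz":1.47,"hand":1},{"wx":-0.212,"wy":0,"wz":0,"dx":0,"dy":0.11,"dz":1.75,"hand":1},{"wx":-0.247,"wy":0,"wz":0,"dx":0,"dy":0.17,"dz":2.03,"hand":1},{"wx":-0.281,"wy":0,"wz":0,"dx":0,"dy":0.23,"dz":2.32,"hand":1},{"wx":-0.281,"wy":0,"wz":0,"dx":0,"dy":0.23,"dz":2.32,"hand":1},{"wx":-0.281,"wy":0,"wz":0,"dx":0,"dy":0.23,"dz":2.32,"hand":1},{"wx":-0.281,"wy":0,"wz":0,"dx":0,"dy":0.23,"dz":2.32,"hand":1}]'
python3 - <<'E'
from h import *
s=readout.get_state(); C=s['tcp_rot']; print("tool force",(C.T@s['contact_force']).round(1),s['torque'].round(2))
for a in ((4,-.1,-.5),(2,-.3,-.4),(0,-.5,-.5),(0,-.5,-1.5)): row(*cov(*a))
E
```

```text
t: 25.45
position: [0.5256, -0.2638, 0.0947]
tcp_rot: [[0.537, 0.758, 0.369], [0.843, -0.483, -0.235], [0.001, 0.438, -0.899]]
contact_force: [0.2, -0.1, -1.2]
opening: 0.306
finger_force: 25.0
tool force [-0.  -0.3  1.2] [ 0.17  0.49 -0.02]
row w [-0.001 -0.    -0.   ] d [ 0.01 -0.03  0.01]  | now [ 0.5256 -0.2638  0.0947] F [ 0.2 -0.1 -1.2] t 25.45 open 0.306
row w [-0.036 -0.    -0.   ] d [ 0.01 -0.03  0.29]  | now [ 0.5256 -0.2638  0.0947] F [ 0.2 -0.1 -1.2] t 25.45 open 0.306
row w [-0.071 -0.    -0.   ] d [ 0.01 -0.03  0.6 ]  | now [ 0.5256 -0.2638  0.0947] F [ 0.2 -0.1 -1.2] t 25.45 open 0.306
row w [-0.071 -0.    -0.   ] d [ 0.01 -0.02  0.7 ]  | now [ 0.5256 -0.2638  0.0947] F [ 0.2 -0.1 -1.2] t 25.45 open 0.306
```

Clean down to 4°. I'll finish the swing and press lightly.

```bash
python3 -m crank '[{"wx":-0.018,"wy":0,"wz":0,"dx":0,"dy":-0.02,"dz":0.15,"hand":1},{"wx":-0.036,"wy":0,"wz":0,"dx":0,"dy":-0.02,"dz":0.3,"hand":1},{"wx":-0.054,"wy":0,"wz":0,"dx":0,"dy":-0.02,"dz":0.45,"hand":1},{"wx":-0.071,"wy":0,"wz":0,"dx":0,"dy":-0.02,"dz":0.6,"hand":1},{"wx":-0.071,"wy":0,"wz":0,"dx":0,"dy":-0.02,"dz":0.65,"hand":1},{"wx":-0.071,"wy":0,"wz":0,"dx":0,"dy":-0.02,"dz":0.65,"hand":1},{"wx":-0.071,"wy":0,"wz":0,"dx":0,"dy":-0.02,"dz":0.65,"hand":1}]'
python3 - <<'E'
from h import *
s=readout.get_state(); C=s['tcp_rot']; print("tool force",(C.T@s['contact_force']).round(1),s['torque'].round(2))
row(*cov(0,-.5,0))
EOF=0
E
cat > flat.py <<'E'
from h import *
for n in("top","side"):
    p,d=optics.snapshot(n); np.savez(n+"5.npz",p=p,d=d); W=cloud(n,d); g=p.mean(2); L=(W-mid)@S*1000
    for lab,k in (("cover",(abs(L[...,0])<52)&(abs(L[...,1])<56)&(g<178)),("skin",(((L[...,0]>64)&(L[...,0]<90))|((abs(L[...,1])>66)&(L[...,0]>-60)&(L[...,0]<90)))&(abs(L[...,1])<77)&(g>180))):
        k=k&(d>0)&(abs(L[...,2])<9); q=L[k]
        if len(q)<50: print(n,lab,len(q)); continue
        b=np.linalg.lstsq(np.c_[q[:,:2],np.ones(len(q))],q[:,2],rcond=None)[0]
        print(n,lab,len(q),"z at centre",b[2].round(1),"tilt",b[:2].round(4))
E
python3 flat.py
```

```text
t: 26.15
position: [0.5282, -0.2655, 0.0897]
tcp_rot: [[0.537, 0.729, 0.424], [0.843, -0.465, -0.27], [0.0, 0.503, -0.865]]
contact_force: [-2.9, 0.9, 5.6]
opening: 0.31
finger_force: 25.0
tool force [-0.7  0.3 -6.3] [0.21 0.48 0.04]
row w [ 0.003 -0.    -0.   ] d [ 0.01 -0.09 -0.05]  | now [ 0.5282 -0.2655  0.0897] F [-2.9  0.9  5.6] t 26.15 open 0.31
top cover 1559 z at centre 3.4 tilt [-0.003  0.   ]
top skin 1093 z at centre 0.3 tilt [-0.0003 -0.001 ]
side cover 3375 z at centre 2.8 tilt [-0.0072 -0.0041]
side skin 1457 z at centre -0.2 tilt [ 0.0007 -0.0011]
```

Seated: the plate top is 3.1 mm above the skin, flat, with 6 N of contact. I'll release with a light press and then back off.

```bash
python3 -m crank '[{"wx":0,"wy":0,"wz":0,"dx":0,"dy":0,"dz":0.05,"hand":1},{"wx":0,"wy":0,"wz":0,"dx":0,"dy":0,"dz":0.05,"hand":0.3},{"wx":0,"wy":0,"wz":0,"dx":0,"dy":0,"dz":0,"hand":0.1},{"wx":0,"wy":0,"wz":0,"dx":0,"dy":0,"dz":0,"hand":-0.1},{"wx":0,"wy":0,"wz":0,"dx":0,"dy":0,"dz":0,"hand":-0.6},{"wx":0,"wy":0,"wz":0,"dx":0,"dy":0,"dz":0,"hand":-0.6},{"wx":0,"wy":0,"wz":0,"dx":0,"dy":0,"dz":0,"hand":-0.6},{"wx":0,"wy":0,"wz":0,"dx":0,"dy":0,"dz":0,"hand":-0.6},{"wx":0,"wy":0,"wz":0,"dx":0,"dy":0,"dz":-2,"hand":-0.6},{"wx":0,"wy":0,"wz":0,"dx":0,"dy":0,"dz":-5,"hand":-0.6},{"wx":0,"wy":0,"wz":0,"dx":0,"dy":0,"dz":-9,"hand":-0.6},{"wx":0,"wy":0,"wz":0,"dx":0,"dy":0,"dz":-14,"hand":-0.6},{"wx":0,"wy":0,"wz":0,"dx":0,"dy":0,"dz":-18,"hand":-0.6},{"wx":0,"wy":0,"wz":0,"dx":-6,"dy":-6,"dz":-20,"hand":-0.6},{"wx":0,"wy":0,"wz":0,"dx":-6,"dy":-6,"dz":-20,"hand":-0.6},{"wx":0,"wy":0,"wz":0,"dx":-6,"dy":-6,"dz":-20,"hand":-0.6},{"wx":0,"wy":0,"wz":0,"dx":-6,"dy":-6,"dz":-20,"hand":-0.6}]'; python3 flat.py
python3 - <<'E'
from h import *
for n in ("top","side"):
    f=np.load(n+"5.npz"); W=cloud(n,f['d']); L=(W-mid)@S*1000
    k=(f['d']>0)&(abs(L[...,1])<25)&(L[...,0]>0)&(L[...,0]<80)&(L[...,2]>20)&(L[...,2]<40); q=L[k]; t=q[q[:,0]>35]
    print(n,"tab x",np.percentile(t[:,0],[5,50,95]).round(1) if len(t) else None,len(t),"z",t[:,2].max().round(1) if len(t) else None)
p=np.load("top5.npz")['p'];a=cv2.resize(p[130:350,230:430],None,fx=2,fy=2.5)
q=np.load("side5.npz")['p'];b=cv2.resize(q[200:376,170:376],None,fx=1.93,fy=3.125)
cv2.imwrite("pics/i.png",np.hstack([a,b])[:,:,::-1])
E
```

```text
t: 27.95
position: [0.3669, -0.2347, 0.2325]
tcp_rot: [[0.539, 0.728, 0.424], [0.842, -0.466, -0.271], [0.0, 0.503, -0.864]]
contact_force: [0.1, -0.3, -0.4]
opening: 0.804
finger_force: 0.0
top cover 2982 z at centre 3.2 tilt [-0.0045 -0.0022]
top skin 1610 z at centre 0.2 tilt [ 0.0007 -0.0024]
side cover 3933 z at centre 2.7 tilt [-0.0018 -0.0005]
side skin 2317 z at centre -0.2 tilt [ 0.0004 -0.0015]
top tab x [51.7 54.9 58.3] 66 z 34.0
side tab x [51.4 54.4 57.3] 62 z 30.7
```

View pics/i.png

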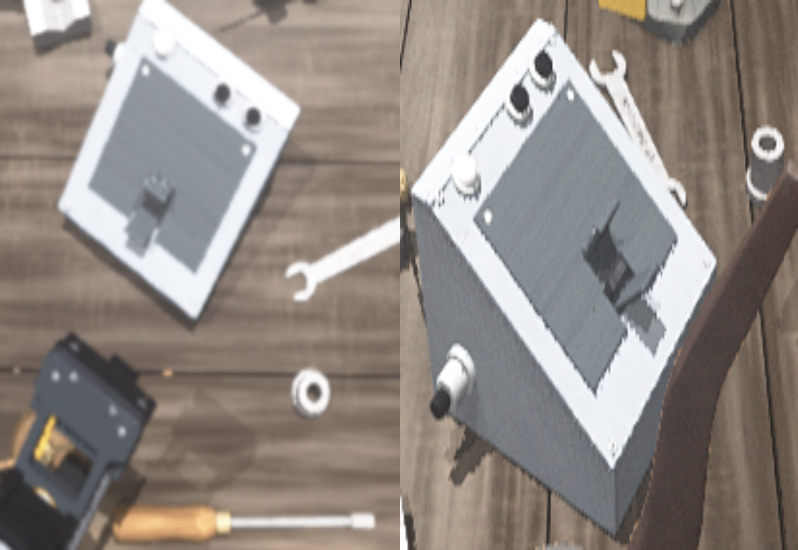

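Run:
```python
from h import *
for n in ("top","side"):
  for i in "05":
    f=np.load(n+i+".npz"); W=cloud(n,f['d']); L=(W-mid)@S*1000
    k=(f['d']>0)&(abs(L[...,1])<25)&(L[...,0]>35)&(L[...,0]<80)&(L[...,2]>20)&(L[...,2]<40); t=L[k]
    print(n,i,np.percentile(t[:,0],[5,50,95]).round(1),len(t))
a,b=(np.load(f"side{i}.npz")['p'].astype(int) for i in "05")
m=abs(a-b).max(2)>60; print("oil region diff",m[330:395,385:440].mean(),"driver",m[230:335,405:452].mean(),"bush",m[236:266,346:372].mean())
```

```text
top 0 [52.  54.8 58.8] 61
top 5 [51.7 54.9 58.3] 66
side 0 [51.3 54.2 57.3] 65
side 5 [51.4 54.4 57.3] 62
oil region diff 0.01062937062937063 driver 0.06727456940222898 bush 0.0
```

```bash
python3 -c "
from workcell import r
print(r.job_done())"
```

```text
the job is handed in; nothing more can be done
None
```

The job is handed in, 28 s into the 70 s allowed: the tripped breaker was pushed fully down then fully up, the other was left on, and the cover is back flat with its tab reading the same sprung-out position as at the start; the bush and oil can show no movement and the screwdriver looks unmoved.

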